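Read a sample tin's label with the hand scanner

TASK

Stock check in the coffee lab: first pull the top drawer of the little sample cabinet out to its stop. Then draw the cordless scanner up out of its charging cradle, tip its nose down to a slant of about 45 degrees and aim it, from about 12 cm away, at the middle of the label on the rear left tin in the drawer (left as the robot faces the cabinet). It reads by itself: finish while still holding it up there, steady, on its label and touching nothing but the gripper, and leave the two bowls and the glass mug where they stand.

Things in the scene. Friction and masses are not known exactly. Their poses are not given: they have to be found in the camera images.
- top_drawer (a joint): how far the top drawer of the cabinet is pulled out, m: 0 closed, 0.15 at its stop; it may start a little open. It slides level on runners, straight out of the cabinet's front (along -x of cabinet), takes about 2 to 4 N to move and stays where it is left
- drawer_handle (a point): middle of the top drawer's steel bar handle: round, level, 100 mm long, 11 mm thick, along the point's y, parallel to the front, its centre 35 mm out from it, 117 mm above the table, 33 mm below the cabinet's top. Moves with the drawer; x points into the cabinet, z up. The lower drawer has a like handle 77 mm below and stays shut
- label (a point): centre of the flat white bar label (28 mm along x, 42 along y) on the lid of the rear left tin, 125 mm above the table; moves with the drawer, hidden under the cabinet's top until it is out, 50 mm in front of the carcass at the stop. The drawer has four alike aluminium tins, 60 mm across, two by two, 66 mm between centres, fast in foam. Axes: x into the cabinet, y left, z up
- cabinet: small wooden cabinet, two drawers one over the other, 172 mm wide (y), 230 deep (x), 150 high, fixed. Origin on the table 90 mm in front of the carcass's middle (76 mm before the closed drawer fronts); x points into the cabinet, y left, z up. It stands to the robot's left or right, the cradle on the other side
- cradle: black charging cradle, fixed: base plate 115 by 90 by 14 mm, in its middle an upright open-topped pocket 49 by 45 mm outside, its rim 85 mm above the table; the scanner's handle stands 65 mm deep in it with 2.5 mm of play all round. Origin at the centre of the base's underside, z up
- scanner: grey cordless pistol-shaped scanner, 0.14 to 0.24 kg. Handle 34 by 30 mm, 105 mm tall, under a head 100 mm long (x), 50 wide (y), 38 high with parallel sides, spanning x -35 to +65, z 105 to 143 mm. Origin at the centre of the handle's foot; z up the handle, +x where the nose looks. Starts upright in the cradle, foot 20 mm above the table, nose level and roughly towards the robot
- scanner_head (a point): place to grip the scanner: middle of the head's sides, close to the balance point, 8 mm ahead of and 124 mm above the foot's centre; axes as the scanner's (50 mm wide along y). At the start 144 mm above the table
- scanner_window (a point): centre of the reading window in the nose, 67 mm ahead of and 124 mm above the foot's centre; the beam leaves here straight along +x; axes as the scanner's
- bowl_near: a white ceramic cupping bowl, rim diameter 92 mm, 58 mm high, loose on the table, a bystander; origin at the centre of its underside, the nearer to the robot of two in the middle of the table
- bowl_far: a white ceramic cupping bowl, rim diameter 92 mm, 58 mm high, loose on the table, a bystander; origin at the centre of its underside, the farther of the two
- mug: a heavy clear glass mug with a handle, 76 mm in diameter, 105 mm high, loose in the middle of the table close to the robot, a bystander; origin at the centre of its underside
Things that resemble listed ones, but are neither listed nor needed, are in the scene too. Leave any purple look-alike of the scanner alone.

How it is judged:
By the outcome, as a careful person would: the job done as asked, in the order asked, and still so for the second after the job is handed in, while the arm keeps its last pose, push and grip.
It also fails if it takes over 58 s, if anything falls off the work surface, if the arm or the gripper's body presses on something with over 40 N, if the wrist force passes 120 N, or if a joint passes its speed limit or range.

ROBOT

A 7-joint arm with a two-finger parallel gripper is mounted at the origin on the work surface. World frame = base frame: x ahead of the robot, y to its left, z up, the work surface at z = 0. Lengths are in m, angles in rad, forces in N, time in s.
With the tool pointing down it reaches from about 0.4 to 0.85 m from the base axis. Payload 4.5 kg.
Tool frame: the origin (TCP) lies at the very end of the fingers, on their centre line; the grasp point (between the pads) lies grip_point_offset behind it (grip_point_offset is the distance from the TCP to the grasp point, in m); z points along the fingers, x is the direction in which the jaws open and shut, and the axes are right-handed (so a half turn about z gives the same grasp; the last joint's range is limited). The gripper opens to 85 mm and grips with 20 to 120 N. Pads are 22 mm wide; open, the fingers measure 114 mm over their backs; the gripper's body (76 mm by 85 mm) begins 54 mm behind the grasp point. The pads swing forward as they close: fully open they stand 13 mm farther back than shut.
Start: joints at [1.14, 0.689, -0.195, 1.565, 0.157, 0.902, -0.215], TCP at [0.28, -0.559, 0.231] pointing down, gripper open.
Joint ranges: [-3.01, 3.01], [-0.46, 2.08], [-1.47, 1.51], [0.13, 2.56], [-1, 4.14], [0.04, 2.09], [-2.66, 2.66]. Speed limits (rad/s): [2.57, 2.57, 3.14, 3.14, 3.14, 3.14, 3.14].

INTERFACE

Orientations are given as [roll, pitch, yaw] about the fixed x, y, z axes, in that order (R = Rz(yaw) Ry(pitch) Rx(roll)).
In Python, from rig import get_state, capture, hand_in, grip_point_offset gives the robot as it stands. The module is installed in compiled form; this text tells all that it offers.
- The arm moves only by the tool servo_tool, never from a script. Its arguments are lists of equal length, an entry for each row: "xyz": the shift along the tool's x, y, z in units of 0.02 m (1.0 is 0.02 m), a list of three; "rot": the turn, a rotation vector about the tool's x, y, z in units of 0.08 rad (1.0 is 0.08 rad), a list of three. In form: {"xyz": [[dx, dy, dz], ...], "rot": [[wx, wy, wz], ...]}. A call has 1 to 8 rows; each row shifts and turns the commanded pose from where the row before left it, along the tool's axes as they then stand; what a row does not reach is not made up. A row lasts 1/8 s, in which the tool goes at most 62.5 mm and 10.7 degrees, less where a joint would pass 70% of its speed; a pose out of reach is approached as far as the arm can. A call with a number of a shift or a turn outside -1 to 1 is refused whole. A call with a gripper value outside its range is refused whole. "claw" is the closure, from -1 (fully open) to 1 (shut), so that 0 is half open, set as the call begins (left out, the last holds). The fingers move at their own pace and stop on an object; "force" is the grip in N (left out, the last holds). Time passes only in rows, so rows that do not move let the fingers close. It gives the time, the measured TCP pose, the force and the opening at its end, in the units of the state.
- get_state(): the state, without advancing time (a new reading comes with each control period).
- capture(name): name is "scene" or "top"; returns a dict with "image" (420x560x3 uint8, red, green, blue), "fx", "fy", "cx", "cy" (pixels), "k1" (the pictures are not rectified: a ray, as slopes to the right and down, at radius r is drawn at 1 + k1 r^2 times it, then the intrinsics apply), "cam_to_world" (4x4, takes a point from camera to world coordinates). Camera axes: x right, y up, looking along -z (the intrinsics and any distortion apply to the point x, -y, -z); pixel columns grow to the right and rows downward; lengths in m; the calibration is good to about 2 mm. A picture is of the moment at which its call begins. There is no depth.
- hand_in(): hands the job in, once; it reports no verdict.
The state is a dict: "clock": time; "qpos": joint angles; "qd": joint speeds; "effort": joint torques, N m; "tool_pos": TCP position; "tcp_rot": TCP orientation; "force": force on the tool from outside, world axes, zero at the start; "torque": the same for the moment, N m; "width": finger opening in m.
Only numpy, scipy, OpenCV 4.12 (cv2) and the standard library are available. Lean on these libraries where they do the work, as an engineer would, in place of code of your own. Each camera call takes 0.05 s, during which the arm holds its last target.

## Working session

There is one attempt and no reset: what is moved stays moved. The work goes in short steps, Python scripts to look and compute and a tool call to move; the robot and the scene stay as the last step left them, time stands still between calls to the robot, and variables do not carry over. Pictures are saved under pics/ and viewed, and the job is handed in when it is done.

Besides the shell and the picture viewer there is one more tool, called in YAML: its name, and indented under it one key for each argument. servo_tool: Moves the arm, as the interface text tells. Its arguments: {"type":"object","properties":{"xyz":{"type":"array"},"rot":{"type":"array"},"claw":{"type":"number"},"force":{"type":"number"}},"required":["xyz","rot"]}

```bash
mkdir -p pics; cat > h.py <<'E'
import numpy as np, cv2
from rig import get_state, capture, hand_in, grip_point_offset
from scipy.spatial.transform import Rotation as R
def snap(name,fn):
    c=capture(name); cv2.imwrite(fn,c["image"][:,:,::-1]); 
    np.savez('cam_'+name+'.npz',**{k:v for k,v in c.items()})
    return c
def load(name): return np.load('cam_'+name+'.npz')
def ray(c,u,v):
    K=np.array([[c['fx'],0,c['cx']],[0,c['fy'],c['cy']],[0,0,1]],float)
    p=cv2.undistortPoints(np.array([[[u,v]]],float),K,np.array([float(c['k1']),0,0,0]))[0,0]
    T=np.array(c['cam_to_world']); d=T[:3,:3]@np.array([p[0],-p[1],-1]); return T[:3,3],d
def onz(c,u,v,z):
    o,d=ray(c,u,v); return o+d*(z-o[2])/d[2]
def proj(c,P):
    T=np.array(c['cam_to_world']); q=T[:3,:3].T@(np.array(P)-T[:3,3]); x,y=q[0]/-q[2],-q[1]/-q[2]
    s=1+float(c['k1'])*(x*x+y*y); return float(c['fx'])*x*s+float(c['cx']),float(c['fy'])*y*s+float(c['cy'])
def crop(fn,u,v,w,h,k,out):
    im=cv2.imread(fn); u0,v0=max(0,u-w//2),max(0,v-h//2)
    a=im[v0:v0+h,u0:u0+w]; cv2.imwrite(out,cv2.resize(a,None,fx=k,fy=k,interpolation=cv2.INTER_CUBIC)); print('origin',u0,v0)
E
python3 - <<'E'
from h import *
for n in('scene','top'):
    c=snap(n,f'pics/{n}0.png'); print(n,c['fx'],c['fy'],c['cx'],c['cy'],c['k1'],np.round(c['cam_to_world'],3))
print(get_state(),grip_point_offset)
E
```

```text
scene 472.8302885579861 472.8302885579861 285.36325606194987 211.22021826086964 -0.10476969612161624 [[ 0.187 -0.657  0.731  1.285]
 [ 0.982  0.125 -0.139 -0.118]
 [-0.     0.744  0.668  0.76 ]
 [ 0.     0.     0.     1.   ]]
top 469.85596489787036 469.85596489787036 274.3393042214336 206.6349278526748 -0.07721270587908445 [[ 0.029  0.989 -0.142  0.417]
 [-0.999  0.031  0.013  0.023]
 [ 0.017  0.142  0.99   1.144]
 [ 0.     0.     0.     1.   ]]
{'clock': 0.1, 'qpos': array([ 1.13977568,  0.6898886 , -0.19451554,  1.56627763,  0.15730936,
        0.90249752, -0.21508396]), 'qd': array([-8.79853106e-04, -2.69175163e-03,  1.73837796e-04, -2.09867907e-03,
       -6.22695160e-04,  5.97380238e-05, -4.94876093e-04]), 'effort': array([-4.01950892e-03, -5.40608239e+01, -1.27162702e+00, -1.58988887e+01,
        9.36818251e-03,  4.31117864e-03, -5.17252204e-05]), 'tool_pos': array([ 0.27984971, -0.55817514,  0.2305613 ]), 'tcp_rot': array([ 3.14145734e+00,  1.67390784e-03, -1.10587651e+00]), 'force': array([-0.18295111,  0.61250756, -0.69960782]), 'torque': array([ 0.02066359, -0.00492499, -0.00279353]), 'width': 0.085502418886426} 0.0187
```

View pics/scene0.png

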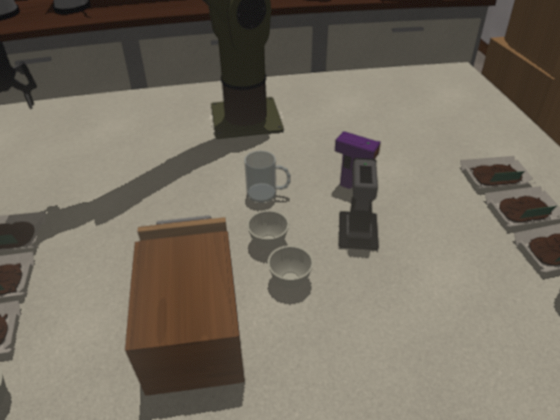

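View pics/top0.png

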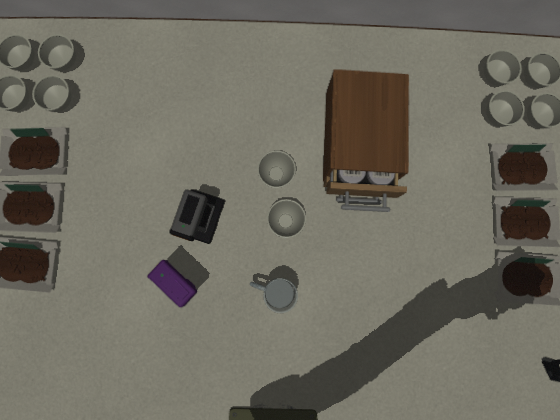

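The scene view shows the wooden cabinet (185,300), the bowls (268,230) and (290,267), and the mug (262,175). The grey scanner stands in its black cradle (362,190), with a purple look-alike at (357,155). In the top view the cabinet is at (370,130) with its drawer slightly open and handles at (365,203). The scanner and cradle are at (197,215) and the purple one at (172,283). Closer crops next.

```bash
python3 - <<'E'
from h import *
crop('pics/top0.png',200,215,90,75,8,'pics/t_cr.png')
crop('pics/top0.png',368,190,100,75,8,'pics/t_cab.png')
crop('pics/scene0.png',360,200,90,110,5,'pics/s_cr.png')
E
```

```text
origin 155 178
origin 318 153
origin 315 145
```

View pics/t_cr.png

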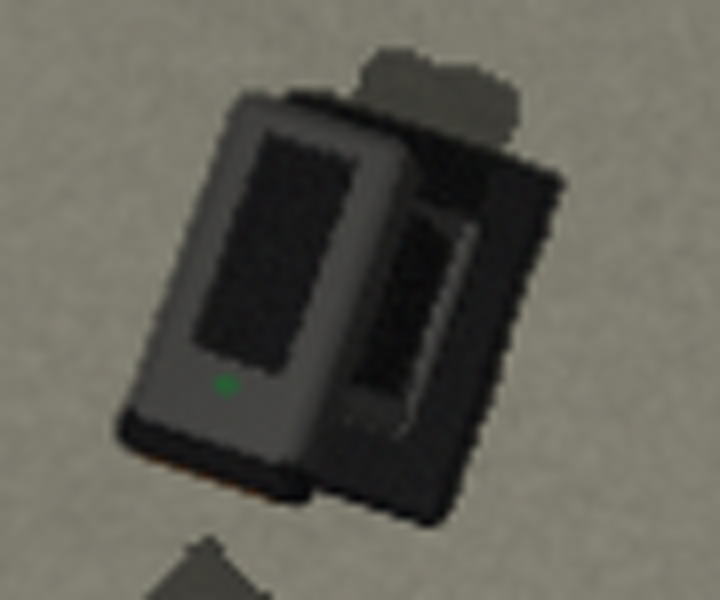

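View pics/t_cab.png

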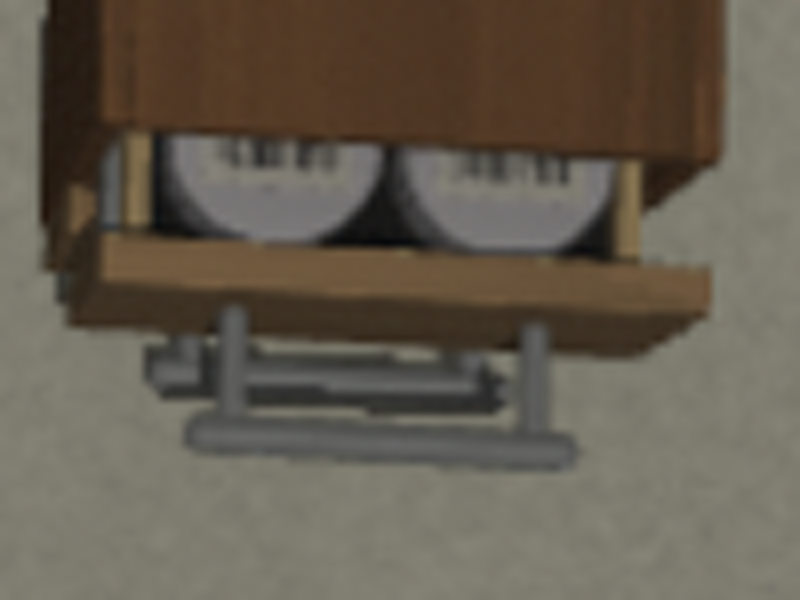

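View pics/s_cr.png

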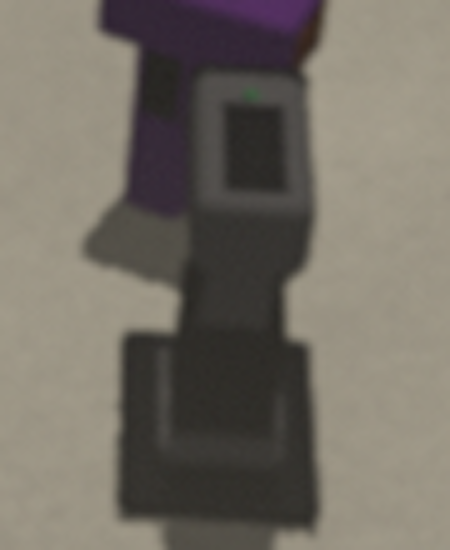

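Candidates:
- **Scanner:** the grey one standing in the cradle, top view (196,212). The purple one at (172,283) is the look-alike.
- **Handle:** the top drawer's is the outer, nearer bar at (366,208). The lower drawer's bar is behind it at (358,200).

The crops confirm both choices.

```bash
python3 - <<'E'
from h import *
c=load('top'); s=load('scene')
def T(o,k,x,y,z,cam=c): return onz(cam,o[0]+(x+.5)/k-.5,o[1]+(y+.5)/k-.5,z)
print('handle ends',[T((318,153),8,x,y,.117).round(4) for x,y in((187,430),(577,451))])
a,b=[T((318,153),8,x,y,.117) for x,y in((187,430),(577,451))]; print(np.linalg.norm(a-b),(a+b)/2, np.degrees(np.arctan2((a-b)[1],(a-b)[0])))
print('cab top front corners',[T((318,153),8,x,y,.150).round(4) for x,y in((103,122),(722,162))])
print('cab back',[onz(c,u,v,.15).round(4) for u,v in((334,71),(408,73))])
P=[T((155,178),8,x,y,.163) for x,y in((240,93),(414,143),(300,466),(124,412))]
print('head top',np.round(P,4),[np.linalg.norm(P[i]-P[(i+1)%4]) for i in range(4)])
d=P[3]-P[0]+P[2]-P[1];print('yaw',np.degrees(np.arctan2(d[1],d[0])),(P[0]+P[1])/2)
B=[T((155,178),8,x,y,.014) for x,y in((565,182),(440,527))]
print('base',np.round(B,4),np.linalg.norm(B[0]-B[1]),np.degrees(np.arctan2(*(B[1]-B[0])[[1,0]])))
# scene: head top face
Q=[T((315,145),5,x,y,.163,s) for x,y in((193,72),(303,70),(313,212),(190,208))]
print('scene head',np.round(Q,4))
Bs=[T((315,145),5,x,y,.014,s) for x,y in((124,335),(308,345),(317,525),(118,515))]
print(np.round(Bs,4),np.mean(Bs,axis=0))
print('bowls', onz(c,277.5,168,.058),onz(c,287,217.5,.058),'mug',onz(c,280,293,.105))
E
```

```text
handle ends [array([ 0.5697, -0.1375,  0.117 ]), array([ 0.5672, -0.2468,  0.117 ])]
0.10934489867506508 [ 0.56843163 -0.19215337  0.117     ] 88.68874797212624
cab top front corners [array([ 0.6485, -0.1088,  0.15  ]), array([ 0.6433, -0.2789,  0.15  ])]
cab back [array([ 0.8725, -0.115 ,  0.15  ]), array([ 0.8755, -0.284 ,  0.15  ])]
head top [[0.5892 0.2021 0.163 ]
 [0.5772 0.1553 0.163 ]
 [0.4908 0.1809 0.163 ]
 [0.5035 0.2278 0.163 ]] [np.float64(0.048342797036859377), np.float64(0.09010992852861975), np.float64(0.048620628485607095), np.float64(0.0894839178240437)]
yaw 163.37488015952607 [0.58317776 0.17867921 0.163     ]
base [[0.591  0.1288 0.014 ]
 [0.4851 0.1618 0.014 ]] 0.110953995204258 162.6865376140108
scene head [[0.4932 0.1812 0.163 ]
 [0.5005 0.2289 0.163 ]
 [0.5947 0.2007 0.163 ]
 [0.5831 0.1525 0.163 ]]
[[0.4941 0.1616 0.014 ]
 [0.5172 0.2452 0.014 ]
 [0.6293 0.211  0.014 ]
 [0.6069 0.1274 0.014 ]] [0.5618542  0.18630067 0.014     ]
bowls [0.66535948 0.00454349 0.058     ] [ 0.54821995 -0.02084181  0.058     ] mug [ 0.37607759 -0.00783439  0.105     ]
```

```bash
cat > kin.py <<'E'
import numpy as np
from scipy.spatial.transform import Rotation as R
from scipy.optimize import least_squares
PI=np.pi
AL=[0,-PI/2,PI/2,PI/2,PI/2,PI/2,-PI/2]; A=[0,0,0,.0525,.0775,0,.076]; D=[.267,0,.293,0,.3425,0,.097]
LO=np.array([-3.01,-.46,-1.47,.13,-1,.04,-2.66]); HI=np.array([3.01,2.08,1.51,2.56,4.14,2.09,2.66])
def fk(q,base=0.,L=.172,pts=False):
    T=np.eye(4); T[:3,:3]=R.from_euler('z',base).as_matrix(); P=[]
    for i in range(7):
        ca,sa,c,s=np.cos(AL[i]),np.sin(AL[i]),np.cos(q[i]),np.sin(q[i])
        T=T@np.array([[c,-s,0,A[i]],[s*ca,c*ca,-sa,-sa*D[i]],[s*sa,c*sa,ca,ca*D[i]],[0,0,0,1]]); P.append(T[:3,3].copy())
    T=T.copy(); T[:3,3]+=T[:3,2]*L
    return (T,P) if pts else T
E
python3 - <<'E'
from kin import *; from rig import get_state
s=get_state(); q=s['qpos']
T=fk(q); print(T.round(4)); print(s['tool_pos'],R.from_euler('xyz',s['tcp_rot']).as_matrix().round(4))
print(np.hypot(*T[:2,3]),np.hypot(*s['tool_pos'][:2]),np.arctan2(T[1,3],T[0,3]),np.arctan2(*s['tool_pos'][[1,0]]))
E
```

```text
[[ 0.4493  0.8934 -0.0058  0.3388]
 [ 0.8933 -0.4493 -0.0089  0.5099]
 [-0.0106 -0.0012 -0.9999  0.0349]
 [ 0.      0.      0.      1.    ]]
[ 0.27984971 -0.55817514  0.2305613 ] [[ 4.484e-01 -8.939e-01 -9.000e-04]
 [-8.939e-01 -4.484e-01  1.400e-03]
 [-1.700e-03  1.000e-04 -1.000e+00]]
0.6121904430511899 0.6243999874606313 0.9842793570962671 -1.1060569807232183
```

servo_tool:
  xyz:
    - [0,0,0]
    - [0,0,0]
    - [0,0,0]
    - [0,0,0]
    - [0,0,0]
    - [0,0,0]
    - [0,0,0]
    - [0,0,0]
  rot:
    - [0,0,-1]
    - [0,0,-1]
    - [0,0,-1]
    - [0,0,-1]
    - [0,0,-1]
    - [0,0,-1]
    - [0,0,-1]
    - [0,0,-1]

```text
clock: 1.1
tool_pos: [0.2799, -0.5584, 0.2308]
tcp_rot: [-3.141, 0.001, -0.463]
force: [-0.4, 0.1, -0.7]
width: 0.0856
```

servo_tool:
  xyz:
    - [0,0,0]
    - [0,0,0]
    - [0,0,0]
    - [0,0,0]
    - [0,0,0]
    - [0,0,0]
    - [0,0,0]
    - [0,0,0]
  rot:
    - [0,0,-1]
    - [0,0,-1]
    - [0,0,-1]
    - [0,0,-1]
    - [0,0,-1]
    - [0,0,-0.5]
    - [0,0,0]
    - [0,0,0]

```text
clock: 2.1
tool_pos: [0.2801, -0.5586, 0.2312]
tcp_rot: [-3.141, 0.0, -0.027]
force: [0.5, -0.7, -0.2]
width: 0.0858
```

```bash
cat > log.py <<'E'
from rig import get_state; import json,numpy as np
s=get_state(); d={k:np.asarray(v).tolist() for k,v in s.items()}; open('states.jsonl','a').write(json.dumps(d)+'\n')
for k in('clock','qpos','tool_pos','tcp_rot','force','width'): print(k,np.round(d[k],4))
E
python3 log.py
```

```text
clock 2.1
qpos [ 1.3036  0.7228 -0.5004  1.5558  0.3962  0.9656  0.6539]
tool_pos [ 0.2801 -0.5586  0.2312]
tcp_rot [-3.1415e+00  1.0000e-04 -2.6700e-02]
force [ 0.4902 -0.6505 -0.214 ]
width 0.0858
```

servo_tool:
  xyz:
    - [0.74,-1,0]
    - [0.74,-1,0]
    - [0.74,-1,0]
    - [0.74,-1,0]
    - [0.74,-1,0]
    - [0.74,-1,0]
    - [0.74,-1,0]
    - [0.74,-1,0]
  rot:
    - [0,0,0]
    - [0,0,0]
    - [0,0,0]
    - [0,0,0]
    - [0,0,0]
    - [0,0,0]
    - [0,0,0]
    - [0,0,0]

```text
clock: 3.1
tool_pos: [0.4033, -0.4012, 0.2314]
tcp_rot: [3.141, -0.0, -0.027]
force: [-0.5, -0.3, -0.3]
width: 0.0854
```

```bash
python3 log.py
```

```text
clock 3.1
qpos [ 0.9901  0.6455 -0.4889  1.7297  0.3816  0.8618  0.3063]
tool_pos [ 0.4033 -0.4012  0.2314]
tcp_rot [ 3.1413e+00 -3.0000e-04 -2.6500e-02]
force [-0.5444 -0.3312 -0.3005]
width 0.0854
```

servo_tool:
  xyz:
    - [0.74,-1,0]
    - [0.74,-1,0]
    - [0.74,-1,0]
    - [0.74,-1,0]
    - [0.74,-1,0]
    - [0.74,-1,0]
    - [0.74,-1,0]
    - [0.74,-1,0]
  rot:
    - [0,0,0]
    - [0,0,0]
    - [0,0,0]
    - [0,0,0]
    - [0,0,0]
    - [0,0,0]
    - [0,0,0]
    - [0,0,0]
  claw: 0.29

```text
clock: 4.1
tool_pos: [0.5258, -0.2443, 0.2314]
tcp_rot: [3.141, -0.0, -0.026]
force: [0.3, -0.5, -0.0]
width: 0.03
```

servo_tool:
  xyz:
    - [0.74,-1,0]
    - [0.74,-1,0]
    - [0.58,-0.7,0]
    - [0,0,0]
    - [0,0,0]
  rot:
    - [0,0,0]
    - [0,0,0]
    - [0,0,0]
    - [0,0,0]
    - [0,0,0]

```text
clock: 4.72
tool_pos: [0.567, -0.1933, 0.2311]
tcp_rot: [3.14, 0.001, -0.027]
force: [-0.5, 0.4, 0.2]
width: 0.0308
```

```bash
python3 log.py; python3 -c "
from h import *
snap('top','pics/top1.png'); snap('scene','pics/scene1.png')
crop('pics/top1.png',368,190,160,120,5,'pics/t1c.png')"
```

```text
clock 4.725
qpos [ 0.5099  0.6812 -0.4568  1.6383  0.3618  0.908  -0.1113]
tool_pos [ 0.567  -0.1933  0.2311]
tcp_rot [ 3.1405e+00  1.1000e-03 -2.7400e-02]
force [-0.5052  0.3977  0.2243]
width 0.0308
origin 288 130
```

View pics/t1c.png

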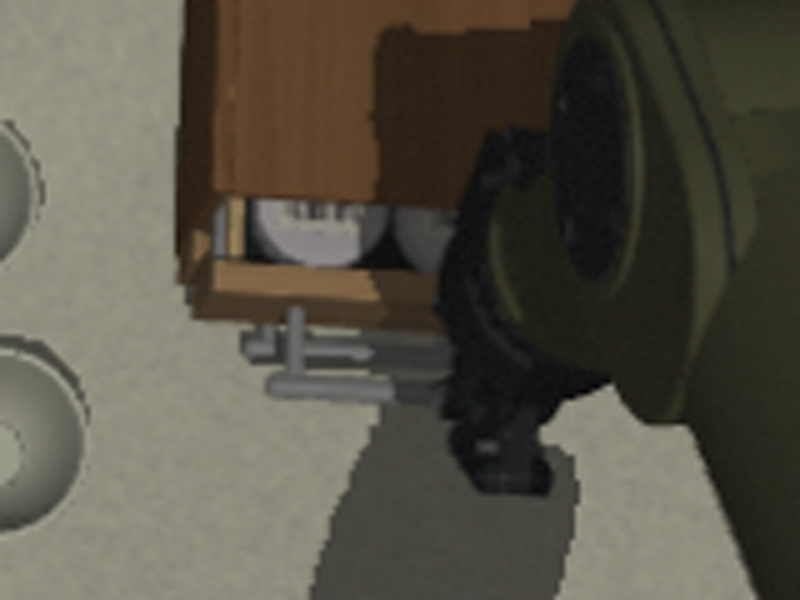

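View pics/scene1.png

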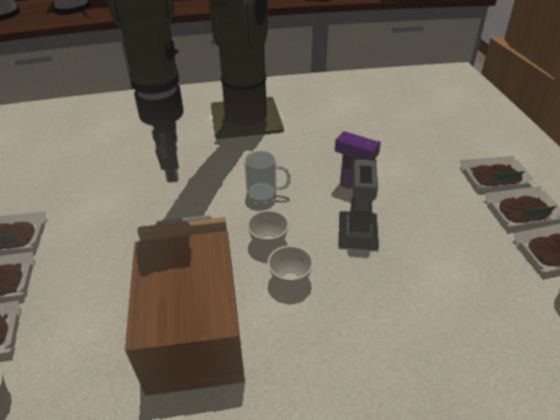

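```bash
python3 -c "
from h import *
p=get_state()['tool_pos']; print(proj(load('scene'),p),proj(load('top'),p))
c=load('top');print([proj(c,(.5684+dx,-.1922,.117)) for dx in(0,)])"
```

```text
(np.float64(172.94497522924127), np.float64(174.17994242474032)) (np.float64(378.0726113877189), np.float64(200.32210931311928))
[(np.float64(365.4035790547768), np.float64(207.64267469819848))]
```

The gripper is over the top handle at the projected spot (scene 173,174), so I go down.

servo_tool:
  xyz:
    - [0.04,0,1]
    - [0.04,0,1]
    - [0,0,1]
    - [0,0,1]
    - [0,0,0.8]
    - [0,0,0.8]
    - [0,0,0.5]
    - [0,0,0.4]
  rot:
    - [0,0,0]
    - [0,0,0]
    - [0,0,0]
    - [0,0,0]
    - [0,0,0]
    - [0,0,0]
    - [0,0,0]
    - [0,0,0]

```text
clock: 5.82
tool_pos: [0.5746, -0.1924, 0.1051]
tcp_rot: [3.14, -0.012, -0.026]
force: [-2.2, 0.1, 45.9]
width: 0.0304
```

servo_tool:
  xyz:
    - [0,0,0]
    - [0,0,0]
    - [0,0,0]
    - [0,0,0]
  rot:
    - [0,0,0]
    - [0,0,0]
    - [0,0,0]
    - [0,0,0]
  claw: 1
  force: 40

```text
clock: 6.32
tool_pos: [0.5719, -0.1922, 0.1032]
tcp_rot: [3.141, -0.006, -0.026]
force: [1.0, 0.6, 9.6]
width: 0.0094
```

```bash
python3 log.py; python3 -c "
from h import *
snap('top','pics/top2.png'); snap('scene','pics/scene2.png')
crop('pics/top2.png',368,190,160,120,5,'pics/t2c.png')
crop('pics/scene2.png',185,200,160,120,5,'pics/s2c.png')"
```

```text
clock 6.325
qpos [ 0.4563  0.8483 -0.3704  1.7365  0.4714  0.6402 -0.2074]
tool_pos [ 0.5719 -0.1922  0.1032]
tcp_rot [ 3.1408 -0.0056 -0.0259]
force [0.9537 0.5605 9.5684]
width 0.0094
origin 288 130
origin 105 140
```

View pics/t2c.png

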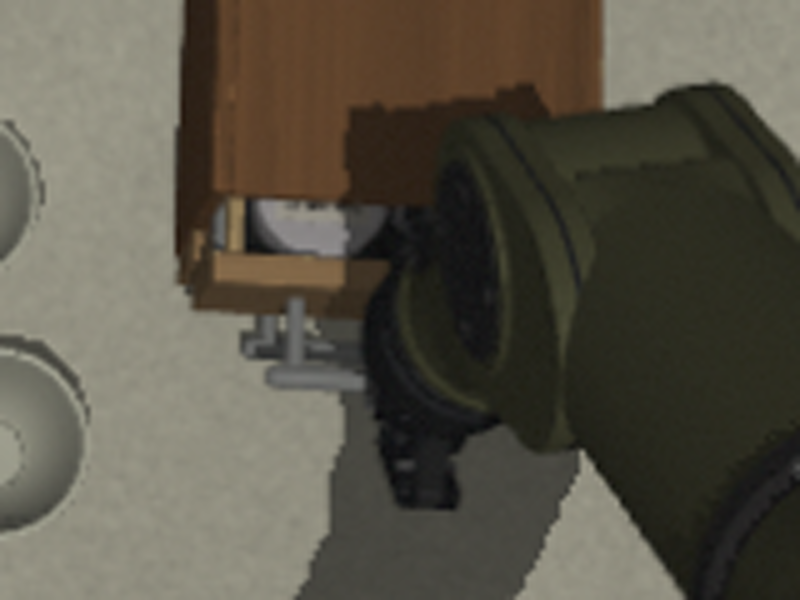

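View pics/s2c.png

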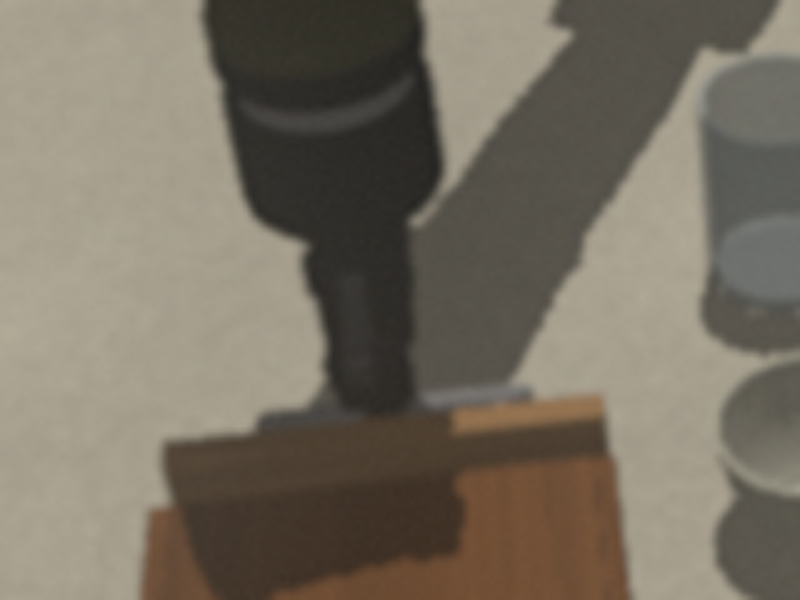

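servo_tool:
  xyz:
    - [0,0,-0.1]
    - [-0.1,0,-0.1]
    - [-0.2,0,0]
    - [-0.4,0,0]
    - [0,0,0]
  rot:
    - [0,0,0]
    - [0,0,0]
    - [0,0,0]
    - [0,0,0]
    - [0,0,0]

```text
clock: 7.05
tool_pos: [0.5514, -0.1917, 0.1035]
tcp_rot: [-3.141, 0.008, -0.026]
force: [-2.0, -0.5, -23.2]
width: 0.0096
```

```bash
python3 log.py; python3 -c "
from h import *
snap('top','pics/top3.png'); snap('scene','pics/scene3.png')
crop('pics/top3.png',368,190,160,120,5,'pics/t3c.png')"
```

```text
clock 7.05
qpos [ 0.4644  0.8328 -0.3664  1.7839  0.4747  0.6213 -0.2124]
tool_pos [ 0.5514 -0.1917  0.1035]
tcp_rot [-3.1412  0.0076 -0.0262]
force [ -1.9573  -0.4918 -23.2277]
width 0.0096
origin 288 130
```

View pics/t3c.png

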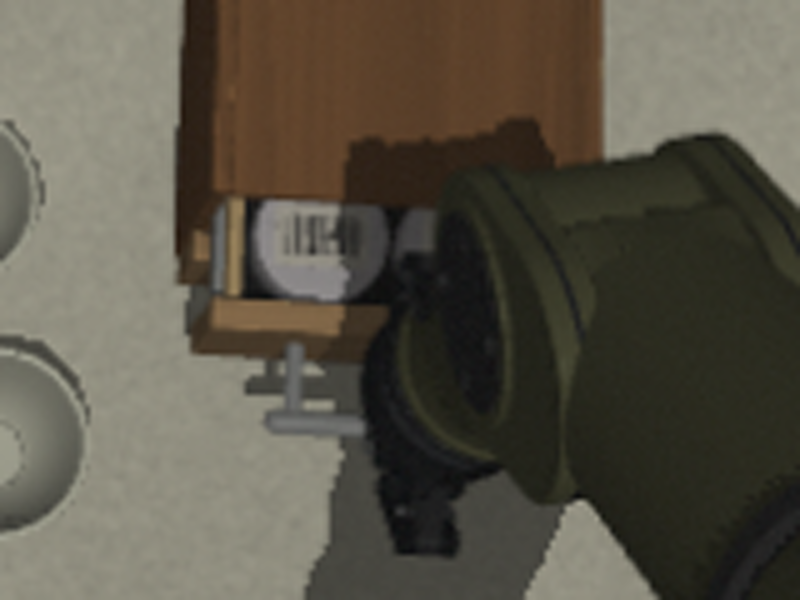

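servo_tool:
  xyz:
    - [-0.4,0,0.07]
    - [-0.5,0,0.05]
    - [-0.6,0,0]
    - [-0.6,0,0]
    - [-0.6,0,0]
    - [-0.6,0,0]
    - [-0.6,0,0]
    - [-0.4,0,0]
  rot:
    - [0,0,0]
    - [0,0,0]
    - [0,0,0]
    - [0,0,0]
    - [0,0,0]
    - [0,0,0]
    - [0,0,0]
    - [0,0,0]

```text
clock: 8.15
tool_pos: [0.469, -0.1896, 0.1034]
tcp_rot: [3.141, -0.001, -0.026]
force: [2.0, -2.1, -12.8]
width: 0.0093
```

servo_tool:
  xyz:
    - [-0.3,0,0]
    - [-0.2,0,0]
    - [-0.1,0,0]
    - [-0.1,0,0]
  rot:
    - [0,0,0]
    - [0,0,0]
    - [0,0,0]
    - [0,0,0]

```text
clock: 8.65
tool_pos: [0.4562, -0.1893, 0.1033]
tcp_rot: [3.141, -0.002, -0.026]
force: [1.8, -1.8, -5.8]
width: 0.0092
```

```bash
python3 log.py
```

```text
clock 8.65
qpos [ 0.4863  0.7498 -0.3023  2.0633  0.5439  0.403  -0.2713]
tool_pos [ 0.4562 -0.1893  0.1033]
tcp_rot [ 3.1411e+00 -1.7000e-03 -2.6000e-02]
force [ 1.7803 -1.8286 -5.7782]
width 0.0092
```

servo_tool:
  xyz:
    - [-0.2,0,0]
    - [-0.15,0,0]
    - [-0.1,0,0]
    - [-0.1,0,0]
  rot:
    - [0,0,0]
    - [0,0,0]
    - [0,0,0]
    - [0,0,0]

```text
clock: 9.15
tool_pos: [0.4466, -0.1891, 0.1033]
tcp_rot: [3.141, -0.005, -0.026]
force: [7.2, -2.7, -8.0]
width: 0.0092
```

servo_tool:
  xyz:
    - [-0.1,0,0]
    - [-0.1,0,0]
    - [0,0,0]
  rot:
    - [0,0,0]
    - [0,0,0]
    - [0,0,0]

```text
clock: 9.52
tool_pos: [0.4466, -0.1891, 0.1033]
tcp_rot: [-3.141, -0.012, -0.025]
force: [11.4, -3.7, -13.2]
width: 0.0094
```

```bash
python3 log.py;  python3 -c "
from h import *
snap('top','pics/top4.png')
crop('pics/top4.png',368,190,160,120,5,'pics/t4c.png')"
```

```text
clock 9.525
qpos [ 0.4862  0.7405 -0.2876  2.0983  0.5577  0.3635 -0.2799]
tool_pos [ 0.4466 -0.1891  0.1033]
tcp_rot [-3.1412 -0.0118 -0.0254]
force [ 11.3734  -3.6536 -13.2046]
width 0.0094
origin 288 130
```

View pics/t4c.png

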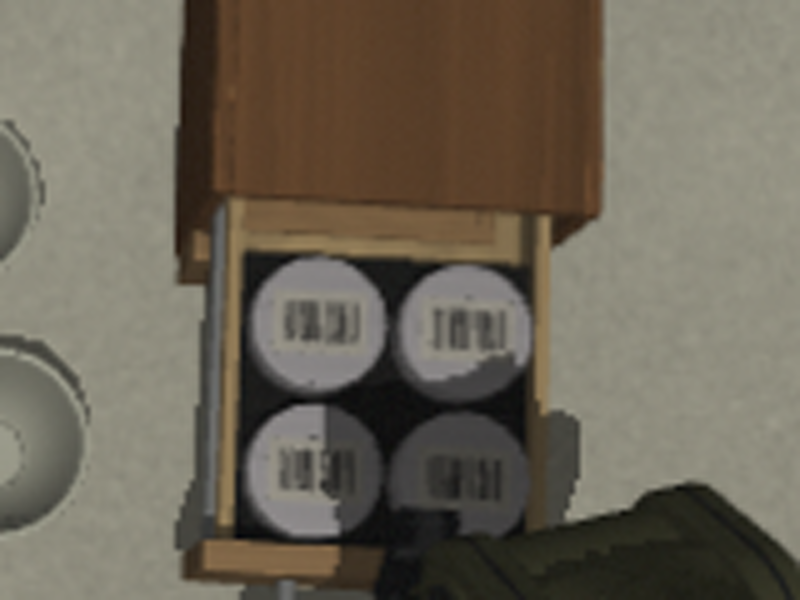

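servo_tool:
  xyz:
    - [0.1,0,0.03]
    - [0.08,0,0.03]
    - [0,0,0]
  rot:
    - [0,0,0]
    - [0,0,0]
    - [0,0,0]

```text
clock: 9.95
tool_pos: [0.4467, -0.1891, 0.1032]
tcp_rot: [3.141, -0.006, -0.026]
force: [3.7, -1.9, 7.6]
width: 0.0091
```

servo_tool:
  xyz:
    - [0,0,0]
    - [0,0,0]
    - [0,0,0]
    - [0,0,-0.5]
    - [0,0,-1]
    - [0,0,-1]
    - [0,0,-1]
  rot:
    - [0,0,0]
    - [0,0,0]
    - [0,0,0]
    - [0,0,0]
    - [0,0,0]
    - [0,0,0]
    - [0,0,0]
  claw: 0.53

```text
clock: 10.82
tool_pos: [0.4437, -0.1889, 0.1727]
tcp_rot: [-3.142, 0.0, -0.026]
force: [0.1, -0.4, 0.2]
width: 0.02
```

servo_tool:
  xyz:
    - [0,0,-1]
    - [0,0,-1]
    - [0,0,-1]
    - [0,0,-1]
    - [0,0,-1]
    - [0,0,0]
  rot:
    - [0,0,0]
    - [0,0,0]
    - [0,0,0]
    - [0,0,0]
    - [0,0,0]
    - [0,0,0]

```text
clock: 11.58
tool_pos: [0.4446, -0.189, 0.2731]
tcp_rot: [3.141, -0.003, -0.026]
force: [0.3, -0.1, -0.2]
width: 0.0198
```

```bash
python3 log.py;  python3 -c "
from h import *
snap('top','pics/top5.png')
crop('pics/top5.png',358,190,160,120,5,'pics/t5c.png')"
```

```text
clock 11.575
qpos [ 0.652   0.4798 -0.5223  1.9186  0.3204  0.8225 -0.0677]
tool_pos [ 0.4446 -0.189   0.2731]
tcp_rot [ 3.1406e+00 -2.7000e-03 -2.6200e-02]
force [ 0.3345 -0.0598 -0.2394]
width 0.0198
origin 278 130
```

View pics/t5c.png

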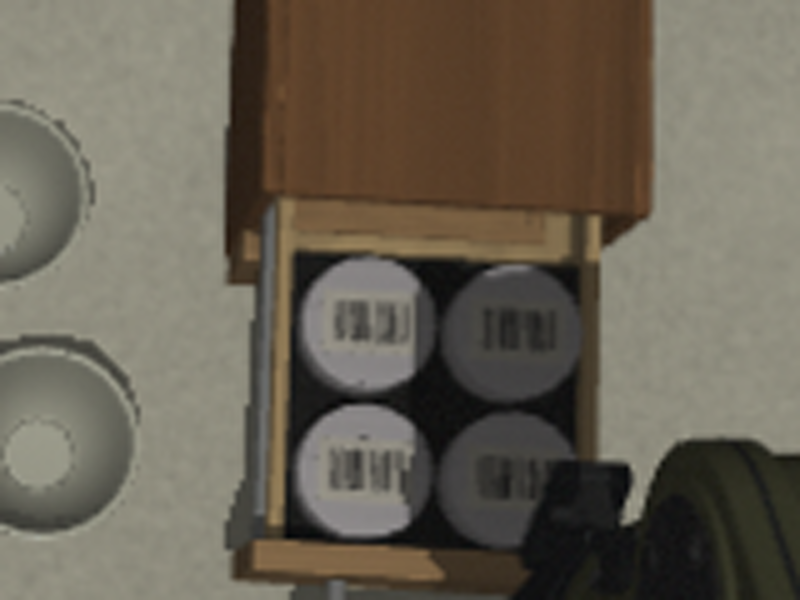

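The drawer stayed out at its stop: its front edge is at crop row 540, the same as before release. Next I fit the arm's kinematics from the logged states to check the aiming pose, and measure the label.

```bash
python3 - <<'E'
from h import *; from kin import *; import json, itertools
c=load('top')
for x,y in((369,322),(367,322)): print('label',onz(c,278+(x+.5)/5-.5,130+(y+.5)/5-.5,.125).round(4))
f=np.array([.6459,-.1939]); yw=-.026
print('pred',f+np.array([np.cos(yw),np.sin(yw)])*-.05+np.array([-np.sin(yw),np.cos(yw)])*.033)
S=[json.loads(l) for l in open('states.jsonl')]
# state0
Q=np.array([s['qpos'] for s in S]);P=np.array([s['tool_pos'] for s in S]);RR=[R.from_euler('xyz',s['tcp_rot']) for s in S]
best=[]
import kin
def model(q,p,sg):
    d1,d3,a4,d5,a5,d7,a7=p[:7]; off=p[7:14]
    kin.A=[0,0,0,a4,a5,0,a7]; kin.D=[d1,0,d3,0,d5,0,d7]
    return fk(q*sg+off,0,0)
def res(p,sg):
    r=[]
    for q,x,o in zip(Q,P,RR):
        T=model(q,p,sg); r+=list((T[:3,3]-x)*5); r+=list((R.from_matrix(T[:3,:3])*o.inv()).as_rotvec())
    return np.array(r+list(.01*(p-p0)))
for s1 in(1,-1):
  for s3 in (1,-1):
    for s5 in(1,-1):
      for s7 in (1,-1):
       sg=np.array([s1,1,s3,1,s5,1,s7])
       for b in(-2.2,-1.1,0,1.5,3):
        p0=np.array([.267,.293,.0525,.3425,.0775,.27,.076]+[b]+[0]*6)
        o=least_squares(res,p0,args=(sg,),max_nfev=60); best.append((o.cost,sg,o.x))
best.sort(key=lambda t:t[0])
for b in best[:4]: print(b[0],b[1],b[2].round(3))
E
```

```text
label [ 0.5967 -0.1593  0.125 ]
label [ 0.5967 -0.1584  0.125 ]
pred [ 0.5967748 -0.1596113]
0.007530250608394833 [-1  1  1  1 -1  1 -1] [ 0.127  0.086  0.566  0.256  0.225  0.123  0.008  0.366  1.362 -2.454
  1.043  3.325  0.643 -0.369]
0.007812871233679072 [-1  1  1  1 -1  1 -1] [ 0.127  0.086  0.566  0.256  0.225  0.123  0.008  0.366  1.362 -2.453
  1.043  3.324  0.643 -0.368]
0.009091913979905789 [-1  1  1  1  1  1 -1] [-0.075 -0.031  0.536 -0.134  0.307 -0.113  0.023  0.509  1.579 -2.343
 -0.459  2.164  1.833 -0.878]
0.009353056796204545 [-1  1  1  1  1  1 -1] [-0.075 -0.031  0.536 -0.134  0.307 -0.113  0.023  0.51   1.579 -2.342
 -0.459  2.164  1.832 -0.877]
```

```bash
cat > srs.py <<'E'
import numpy as np, json
from scipy.spatial.transform import Rotation as R
from scipy.optimize import least_squares
LO=np.array([-3.01,-.46,-1.47,.13,-1,.04,-2.66]); HI=np.array([3.01,2.08,1.51,2.56,4.14,2.09,2.66])
def fk(q,p,pts=False):
    # p: d1,d3,d5,d7, o2y..., sign fixed
    sg=p['sg']; T=np.eye(3)*1.; x=np.zeros(3); L=p['L']; P=[]
    for i in range(7):
        x=x+T@np.array(L[i]); P.append(x.copy())
        T=T@R.from_euler('z' if i%2==0 else 'y',sg[i]*q[i]+p['off'][i]).as_matrix()
    x=x+T@np.array(L[7])
    return (x,T,P) if pts else (x,T)
E
python3 - <<'E'
from srs import *; import itertools
S=[json.loads(l) for l in open('states.jsonl')]
Q=np.array([s['qpos'] for s in S]);X=np.array([s['tool_pos'] for s in S]);O=[R.from_euler('xyz',s['tcp_rot']).as_matrix() for s in S]
def mk(v,sg):
    return dict(sg=sg,off=[0,0,0,0,0,0,v[8]],L=[[0,0,v[0]],[0,v[4],0],[0,0,v[1]],[v[5],0,0],[0,0,v[2]],[v[6],0,0],[v[7],0,0],[0,0,v[3]]])
out=[]
for odd in itertools.product((1,-1),repeat=4):
  for b in(0,np.pi/2,np.pi,-np.pi/2):
    sg=[odd[0],1,odd[1],1,odd[2],1,odd[3]]
    def res(v):
        p=mk(v,sg); r=[]
        for q,x,o in zip(Q,X,O):
            y,T=fk(q,p); r+=list(5*(y-x)); r+=list((T-o).ravel())
        return r
    v0=[.3,.4,.35,.25,0,0,0,0,b]
    o=least_squares(res,v0,max_nfev=40); out.append((o.cost,sg,o.x))
out.sort(key=lambda t:t[0])
for a in out[:4]: print(a[0],a[1],a[2].round(4))
E
```

```text
5.8295229230956526e-05 [-1, 1, -1, 1, -1, 1, -1] [ 0.333   0.5529  0.3458  0.3073 -0.0542  0.0098  0.0073 -0.0157 -3.1416]
5.8295229230958146e-05 [-1, 1, -1, 1, -1, 1, -1] [ 0.333   0.5529  0.3458  0.3073 -0.0542  0.0098  0.0073 -0.0157  3.1416]
5.829522923096093e-05 [-1, 1, -1, 1, -1, 1, -1] [ 0.333   0.5529  0.3458  0.3073 -0.0542  0.0098  0.0073 -0.0157  3.1416]
0.1993147569739912 [-1, 1, 1, 1, 1, 1, -1] [ 0.0513  0.4444  0.2722  0.2141  0.3181 -0.1974 -0.1375 -0.2264  1.8096]
```

```bash
cat >> srs.py <<'E'
def load_model():
    v=[0.333,0.5529,0.3458,0.3073,-0.0542,0.0098,0.0073,-0.0157,np.pi]
    return dict(sg=[-1,1,-1,1,-1,1,-1],off=[0,0,0,0,0,0,v[8]],L=[[0,0,v[0]],[0,v[4],0],[0,0,v[1]],[v[5],0,0],[0,0,v[2]],[v[6],0,0],[v[7],0,0],[0,0,v[3]]])
PM=load_model()
def ik(x,Rm,seed,w=.003):
    seed=np.asarray(seed)
    def res(q):
        y,T=fk(q,PM); return np.r_[10*(y-x),(R.from_matrix(T@Rm.T)).as_rotvec()*3,w*(q-seed)]
    o=least_squares(res,np.clip(seed,LO+.01,HI-.01),bounds=(LO,HI)); y,T=fk(o.x,PM)
    return o.x,np.linalg.norm(y-x),np.linalg.norm(R.from_matrix(T@Rm.T).as_rotvec())
LABEL=np.array([.5967,-.1595,.125])
def aim(a,sgn=1,slant=np.pi/4,dist=.12,gz=.0187):
    xs=np.array([np.cos(a)*np.cos(slant),np.sin(a)*np.cos(slant),-np.sin(slant)]); sy=np.array([-np.sin(a),np.cos(a),0]); sz=np.cross(xs,sy)
    W=LABEL-dist*xs; H=W-.059*xs; foot=W-.067*xs-.124*sz
    Rm=np.c_[sgn*sy,np.cross(-sz,sgn*sy),-sz]
    return H-sz*gz,Rm,W,foot
E
python3 - <<'E'
from srs import *
q0=np.array([ 0.652,0.4798,-0.5223,1.9186,0.3204,0.8225,-0.0677])
# grasp pose
rng=np.random.default_rng(0)
a0=np.radians(163)
for sgn in(1,-1):
    sy=np.array([-np.sin(a0),np.cos(a0),0])*sgn
    Rg=np.c_[sy,np.cross([0,0,-1],sy),[0,0,-1]]; x=np.array([.5434,.1905,.125])
    q,e,r=ik(x,Rg,q0); print('grasp',sgn,'tool yaw',np.degrees(np.arctan2(sy[1],sy[0])).round(1),q.round(2),e.round(4),r.round(3))
    for deg in range(0,360,30):
        x,Rm,W,foot=aim(np.radians(deg),sgn)
        best=None
        for k in range(12):
            qq,e,r=ik(x,Rm,q if k==0 else np.clip(q+rng.normal(0,.6,7),LO,HI))
            if e<.003 and r<.01:
                m=min((qq-LO).min(),(HI-qq).min())
                if best is None or m>best[0]: best=(m,qq)
        print(sgn,deg,x.round(3),foot.round(3),None if best is None else (best[0].round(2),best[1].round(2)))
E
```

```text
grasp 1 tool yaw -107.0 [-0.59  0.75  0.25  1.87 -0.32  0.56 -2.  ] 0.0 0.0
1 0 [ 0.457 -0.16   0.238] [ 0.377 -0.16   0.17 ] (np.float64(0.36), array([ 0.37,  0.89, -0.43,  1.38,  0.3 ,  1.73,  1.44]))
1 30 [ 0.476 -0.229  0.238] [ 0.406 -0.269  0.17 ] (np.float64(0.53), array([ 0.17,  0.83, -0.14,  1.48,  0.49,  1.56,  1.94]))
1 60 [ 0.527 -0.281  0.238] [ 0.487 -0.35   0.17 ] None
1 90 [ 0.597 -0.299  0.238] [ 0.597 -0.379  0.17 ] (np.float64(0.16), array([-0.59,  1.15,  1.35,  1.84, -0.66,  0.59, -2.34]))
1 120 [ 0.667 -0.281  0.238] [ 0.707 -0.35   0.17 ] (np.float64(0.04), array([-0.46,  0.89,  0.94,  1.94, -0.78,  0.08, -1.78]))
1 150 [ 0.718 -0.229  0.238] [ 0.787 -0.269  0.17 ] None
1 180 [ 0.736 -0.16   0.238] [ 0.817 -0.16   0.17 ] None
1 210 [ 0.718 -0.09   0.238] [ 0.787 -0.05   0.17 ] (np.float64(0.05), array([ 0.74,  0.9 , -0.84,  1.78,  0.75,  0.09, -1.45]))
1 240 [ 0.667 -0.038  0.238] [0.707 0.031 0.17 ] (np.float64(0.46), array([ 0.81,  0.99, -0.99,  1.67,  0.07,  0.5 , -0.35]))
1 270 [ 0.597 -0.02   0.238] [0.597 0.06  0.17 ] (np.float64(0.7), array([ 0.7 ,  0.93,
[... 1140 characters left out ...]
)
-1 180 [ 0.736 -0.16   0.238] [ 0.817 -0.16   0.17 ] (np.float64(0.48), array([ 0.75,  0.93, -0.97,  1.82,  2.01,  0.52,  0.08]))
-1 210 [ 0.718 -0.09   0.238] [ 0.787 -0.05   0.17 ] (np.float64(0.29), array([ 0.87,  1.07, -1.18,  1.75,  1.4 ,  0.38,  1.19]))
-1 240 [ 0.667 -0.038  0.238] [0.707 0.031 0.17 ] (np.float64(0.22), array([ 0.88,  1.11, -1.2 ,  1.65,  0.49,  0.56,  2.44]))
-1 270 [ 0.597 -0.02   0.238] [0.597 0.06  0.17 ] None
-1 300 [ 0.527 -0.038  0.238] [0.487 0.031 0.17 ] (np.float64(0.43), array([ 0.38,  0.83, -0.2 ,  1.48, -0.42,  1.42, -2.23]))
-1 330 [ 0.476 -0.09   0.238] [ 0.406 -0.05   0.17 ] (np.float64(0.44), array([ 0.13,  0.84,  0.16,  1.44, -0.29,  1.65, -1.71]))
```

Before the scanner: the grey scanner in the cradle is the target, with its head at top view (196,212). The purple one at (172,283) is left alone. I translate and rotate to yaw −107°, well above it.

servo_tool:
  xyz:
    - [0.22,-0.955,0]
    - [0.22,-0.955,0]
    - [0.22,-0.955,0]
    - [0.22,-0.955,0]
    - [0.22,-0.955,0]
    - [0.22,-0.955,0]
    - [0.22,-0.955,0]
    - [0.22,-0.955,0]
  rot:
    - [0,0,0]
    - [0,0,0]
    - [0,0,0]
    - [0,0,0]
    - [0,0,0]
    - [0,0,0]
    - [0,0,0]
    - [0,0,0]
  claw: -1

```text
clock: 12.62
tool_pos: [0.4824, -0.0365, 0.2706]
tcp_rot: [3.141, 0.002, -0.026]
force: [-0.4, 0.1, -0.3]
width: 0.0853
```

servo_tool:
  xyz:
    - [0.22,-0.955,0]
    - [0.22,-0.955,0]
    - [0.22,-0.955,0]
    - [0.22,-0.955,0]
    - [0.22,-0.955,0]
    - [0.22,-0.955,0]
    - [0.22,-0.955,0]
    - [0.22,-0.955,0]
  rot:
    - [0,0,0]
    - [0,0,0]
    - [0,0,0]
    - [0,0,0]
    - [0,0,0]
    - [0,0,0]
    - [0,0,0]
    - [0,0,0]

```text
clock: 13.62
tool_pos: [0.5218, 0.1152, 0.2707]
tcp_rot: [3.141, 0.002, -0.026]
force: [1.0, -0.1, -0.4]
width: 0.0857
```

servo_tool:
  xyz:
    - [0.22,-0.955,0]
    - [0.22,-0.955,0]
    - [0.22,-0.955,0]
    - [0.22,-0.955,0]
    - [0,0,0]
    - [0,0,0]
    - [0,0,0]
    - [0,0,0]
  rot:
    - [0,0,0]
    - [0,0,0]
    - [0,0,0]
    - [0,0,0]
    - [0,0,1]
    - [0,0,1]
    - [0,0,1]
    - [0,0,1]

```text
clock: 14.62
tool_pos: [0.5421, 0.1915, 0.2717]
tcp_rot: [-3.142, -0.0, -0.348]
force: [0.5, -0.1, 0.1]
width: 0.0854
```

servo_tool:
  xyz:
    - [0,0,0]
    - [0,0,0]
    - [0,0,0]
    - [0,0,0]
    - [0,0,0]
    - [0,0,0]
    - [0,0,0]
    - [0,0,0]
  rot:
    - [0,0,1]
    - [0,0,1]
    - [0,0,1]
    - [0,0,1]
    - [0,0,1]
    - [0,0,1]
    - [0,0,1]
    - [0,0,1]

```text
clock: 15.62
tool_pos: [0.5421, 0.1915, 0.2717]
tcp_rot: [-3.142, -0.0, -0.988]
force: [-1.4, 0.7, -0.2]
width: 0.0853
```

```bash
python3 log.py
```

```text
clock 15.625
qpos [-0.2937  0.5755 -0.211   1.6702  0.1448  0.9111 -1.5489]
tool_pos [0.5421 0.1915 0.2717]
tcp_rot [-3.1415 -0.     -0.9882]
force [-1.3843  0.665  -0.2018]
width 0.0853
```

servo_tool:
  xyz:
    - [0,0,0]
    - [0,0,0]
    - [0,0,0]
    - [0,0,0]
    - [0,0,0]
    - [0,0,0]
    - [0,0,0]
    - [0,0,0]
  rot:
    - [0,0,1]
    - [0,0,1]
    - [0,0,1]
    - [0,0,1]
    - [0,0,1]
    - [0,0,1]
    - [0,0,1]
    - [0,0,1]

```text
clock: 16.62
tool_pos: [0.542, 0.1916, 0.2717]
tcp_rot: [-3.142, 0.0, -1.628]
force: [-1.6, -0.2, 0.2]
width: 0.0852
```

servo_tool:
  xyz:
    - [0,0,0.5]
    - [0,0,0.5]
    - [0,0,0.5]
    - [0,0,0]
  rot:
    - [0,0,1]
    - [0,0,1]
    - [0,0,1]
    - [0,0,0]

```text
clock: 17.12
tool_pos: [0.5415, 0.1914, 0.241]
tcp_rot: [3.14, -0.001, -1.864]
force: [0.1, 0.1, 0.2]
width: 0.0851
```

```bash
python3 log.py;  python3 -c "
from h import *
snap('top','pics/top6.png');snap('scene','pics/scene6.png')
crop('pics/top6.png',200,215,120,90,6,'pics/t6c.png');crop('pics/scene6.png',355,160,160,120,5,'pics/s6c.png')
print(proj(load('scene'),get_state()['tool_pos']))"
```

```text
clock 17.125
qpos [-0.4456  0.6071  0.0428  1.7173 -0.0332  0.8195 -2.2521]
tool_pos [0.5415 0.1914 0.241 ]
tcp_rot [ 3.1405e+00 -1.2000e-03 -1.8644e+00]
force [0.0733 0.0559 0.2345]
width 0.0851
origin 140 170
origin 275 100
(np.float64(368.98420381269636), np.float64(140.20949140478547))
```

View pics/t6c.png

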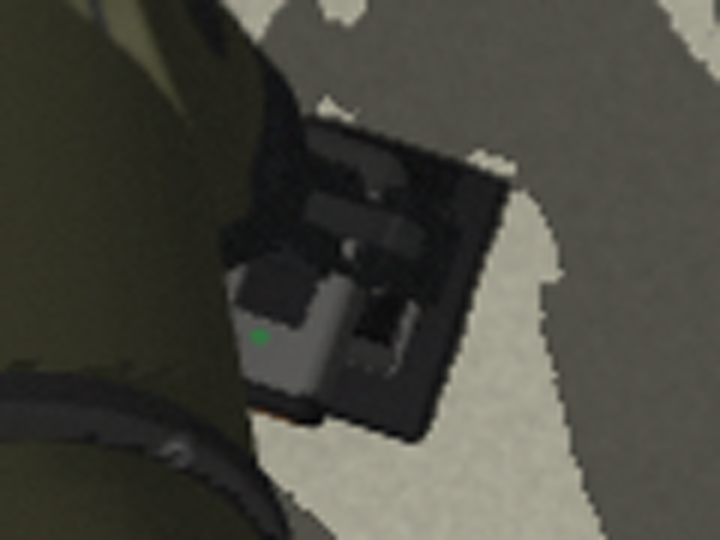

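View pics/s6c.png

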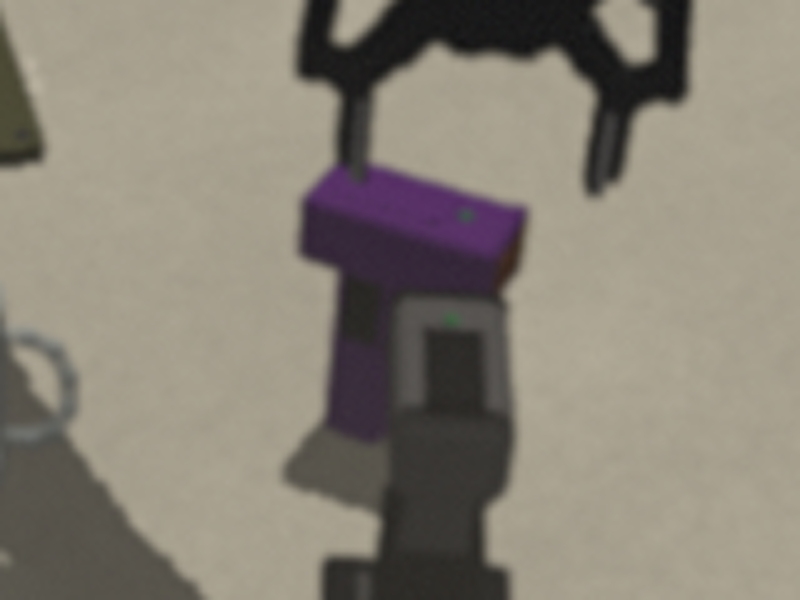

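servo_tool:
  xyz:
    - [0,-0.1,0.8]
    - [0,0,1]
    - [0,0,1]
    - [0,0,1]
    - [0,0,0.8]
    - [0,0,0.6]
    - [0,0,0.4]
    - [0,0,0.2]
  rot:
    - [0,0,0]
    - [0,0,0]
    - [0,0,0]
    - [0,0,0]
    - [0,0,0]
    - [0,0,0]
    - [0,0,0]
    - [0,0,0]

```text
clock: 18.23
tool_pos: [0.5439, 0.1902, 0.1254]
tcp_rot: [-3.142, 0.0, -1.866]
force: [0.1, 0.1, -0.4]
width: 0.0858
```

```bash
python3 log.py;  python3 -c "
from h import *
snap('top','pics/top7.png');snap('scene','pics/scene7.png')
crop('pics/scene7.png',365,180,120,90,6,'pics/s7c.png')
print(onz(load('top'),180,262,.16))"
```

```text
clock 18.225
qpos [-0.4325  0.7704  0.0276  1.8158 -0.0364  0.5559 -2.2477]
tool_pos [0.5439 0.1902 0.1254]
tcp_rot [-3.1415  0.     -1.8659]
force [ 0.1091  0.0708 -0.3683]
width 0.0858
origin 305 135
[0.43562324 0.20375699 0.16      ]
```

View pics/s7c.png

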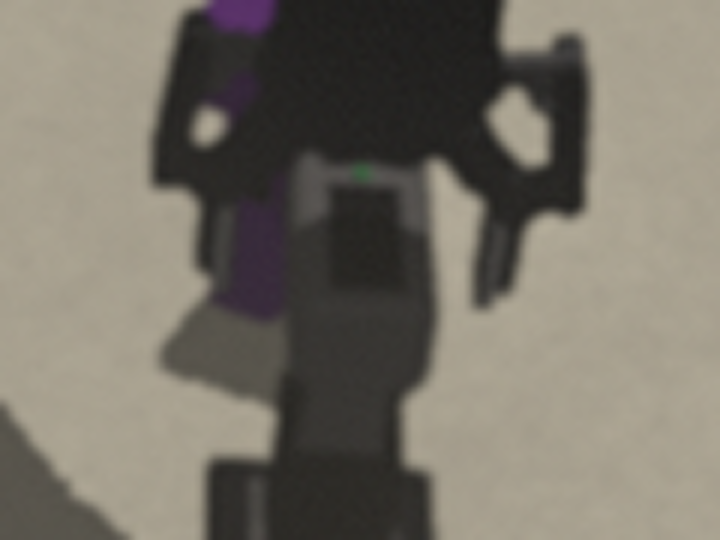

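The fingers straddle the grey head (gaps at crop x 225–290 and 430–475), so I close.

servo_tool:
  xyz:
    - [0,0,0]
    - [0,0,0]
    - [0,0,0]
    - [0,0,0]
    - [0,0,0]
    - [0,0,0]
  rot:
    - [0,0,0]
    - [0,0,0]
    - [0,0,0]
    - [0,0,0]
    - [0,0,0]
    - [0,0,0]
  claw: 1
  force: 60

```text
clock: 19.08
tool_pos: [0.5446, 0.1908, 0.1264]
tcp_rot: [-3.14, 0.002, -1.866]
force: [0.7, 2.1, 6.3]
width: 0.0492
```

servo_tool:
  xyz:
    - [0,0,-0.3]
    - [0,0,-0.6]
    - [0,0,-0.8]
    - [0,0,-0.8]
    - [0,0,-0.8]
    - [0,0,-0.8]
  rot:
    - [0,0,0]
    - [0,0,0]
    - [0,0,0]
    - [0,0,0]
    - [0,0,0]
    - [0,0,0]

```text
clock: 19.82
tool_pos: [0.5439, 0.1901, 0.209]
tcp_rot: [-3.141, 0.0, -1.866]
force: [0.2, 1.2, -2.1]
width: 0.0494
```

```bash
python3 log.py
```

```text
clock 19.825
qpos [-0.4393  0.6494  0.0388  1.7489 -0.0345  0.7434 -2.2491]
tool_pos [0.5439 0.1901 0.209 ]
tcp_rot [-3.1412e+00  2.0000e-04 -1.8661e+00]
force [ 0.2261  1.1801 -2.0873]
width 0.0494
```

servo_tool:
  xyz:
    - [0,0,-0.8]
    - [0,0,-0.8]
    - [0,0,-0.8]
    - [0,0,-0.6]
    - [0,0,0]
  rot:
    - [0,0,0]
    - [0,0,0]
    - [0,0,0]
    - [0,0,0]
    - [0,0,0]

```text
clock: 20.45
tool_pos: [0.5444, 0.1904, 0.2688]
tcp_rot: [-3.14, 0.001, -1.866]
force: [-1.1, 0.5, -2.4]
width: 0.0495
```

```bash
python3 log.py;  python3 -c "
from h import *
snap('top','pics/top8.png');snap('scene','pics/scene8.png')
crop('pics/scene8.png',365,160,160,120,5,'pics/s8c.png')"
```

```text
clock 20.45
qpos [-0.4442  0.5761  0.0466  1.6792 -0.0327  0.8849 -2.2505]
tool_pos [0.5444 0.1904 0.2688]
tcp_rot [-3.1399e+00  1.3000e-03 -1.8661e+00]
force [-1.1275  0.4885 -2.3847]
width 0.0495
origin 285 100
```

View pics/s8c.png

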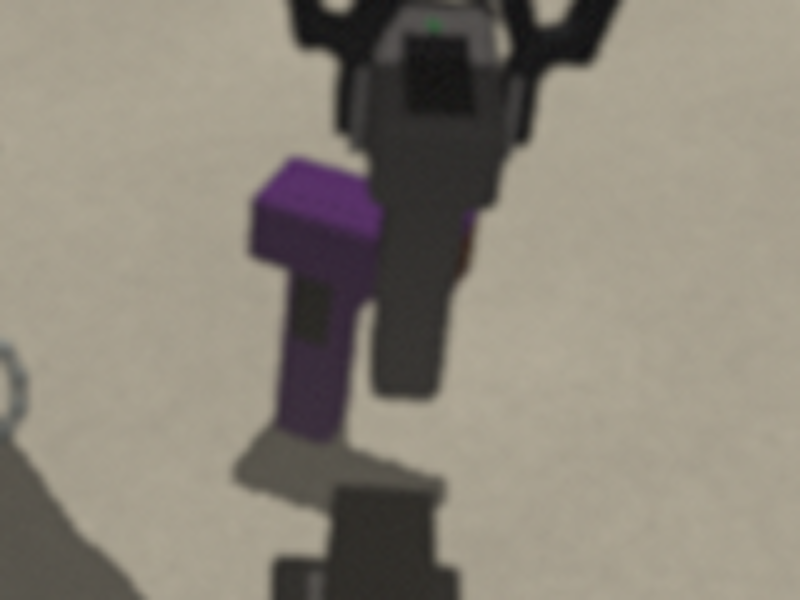

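The scanner is clear of the cradle, with its foot at crop (405,395) above the pocket. Next I turn it so the beam heads toward −y, then tilt.

servo_tool:
  xyz:
    - [0,0,0]
    - [0,0,0]
    - [0,0,0]
    - [0,0,0]
    - [0,0,0]
    - [0,0,0]
    - [0,0,0]
    - [0,0,0]
  rot:
    - [0,0,-0.5]
    - [0,0,-0.8]
    - [0,0,-1]
    - [0,0,-1]
    - [0,0,-1]
    - [0,0,-1]
    - [0,0,-1]
    - [0,0,-1]

```text
clock: 21.55
tool_pos: [0.5436, 0.1899, 0.267]
tcp_rot: [3.14, -0.0, -1.278]
force: [-0.6, 0.7, -2.2]
width: 0.0494
```

servo_tool:
  xyz:
    - [0,0,0]
    - [0,0,0]
    - [0,0,0]
    - [0,0,0]
    - [0,0,0]
    - [0,0,0]
    - [0,0,0]
    - [0,0,0]
  rot:
    - [0,0,-1]
    - [0,0,-1]
    - [0,0,-1]
    - [0,0,-1]
    - [0,0,-1]
    - [0,0,-1]
    - [0,0,-1]
    - [0,0,-1]

```text
clock: 22.55
tool_pos: [0.5436, 0.1899, 0.267]
tcp_rot: [3.14, 0.001, -0.638]
force: [-0.8, -0.3, -2.5]
width: 0.0493
```

```bash
python3 log.py
```

```text
clock 22.55
qpos [-0.2304  0.5902 -0.3126  1.6692  0.2172  0.9177 -1.2644]
tool_pos [0.5436 0.1899 0.267 ]
tcp_rot [ 3.1405e+00  5.0000e-04 -6.3810e-01]
force [-0.8047 -0.3382 -2.5388]
width 0.0493
```

servo_tool:
  xyz:
    - [0,0,0]
    - [0,0,0]
    - [0,0,0]
    - [0,0,0]
    - [0,0,0]
    - [0,0,0]
    - [0,0,0]
    - [0,0,0]
  rot:
    - [0,0,-1]
    - [0,0,-1]
    - [0,0,-1]
    - [0,0,-1]
    - [0,0,-1]
    - [0,0,-1]
    - [0,0,-1]
    - [0,0,-1]

```text
clock: 23.55
tool_pos: [0.5437, 0.1897, 0.267]
tcp_rot: [3.141, 0.001, 0.002]
force: [0.8, 0.2, -2.3]
width: 0.0494
```

```bash
python3 log.py; python3 - <<'E'
from srs import *
S=[json.loads(l) for l in open('states.jsonl')][-1]
q=np.array(S['qpos']); print(np.linalg.norm(fk(q,PM)[0]-S['tool_pos']))
x,Rm,W,f=aim(np.radians(270),1,gz=.0176); print(x,W,f,R.from_matrix(Rm).as_euler('xyz'))
x0=np.array(S['tool_pos']);R0=R.from_euler('xyz',S['tcp_rot'])
qq=q
for t in np.linspace(.1,1,10):
    Rt=(R0*R.from_rotvec(t*(R0.inv()*R.from_matrix(Rm)).as_rotvec())).as_matrix()
    qq,e,r=ik(x0+t*(x-x0),Rt,qq); print(qq.round(2),e.round(4))
E
```

```text
clock 23.55
qpos [-0.1252  0.613  -0.4956  1.6635  0.3421  0.9537 -0.7434]
tool_pos [0.5437 0.1897 0.267 ]
tcp_rot [3.1409e+00 1.0000e-03 1.6000e-03]
force [ 0.8278  0.2232 -2.2887]
width 0.0494
0.0006855296424571135
[ 0.5967     -0.02048281  0.23912703] [ 0.5967     -0.07464719  0.20985281] [0.5967     0.06041021 0.16954773] [-2.35619449e+00  2.22044605e-16 -2.22044605e-16]
[-0.02  0.62 -0.54  1.69  0.3   0.89 -0.66] 0.0
[ 0.09  0.63 -0.59  1.71  0.26  0.85 -0.56] 0.0
[ 0.2   0.66 -0.65  1.71  0.21  0.81 -0.47] 0.0
[ 0.31  0.69 -0.71  1.71  0.17  0.79 -0.37] 0.0
[ 0.41  0.73 -0.77  1.7   0.14  0.79 -0.28] 0.0
[ 0.51  0.78 -0.82  1.68  0.11  0.8  -0.2 ] 0.0
[ 0.59  0.84 -0.87  1.66  0.08  0.82 -0.12] 0.0
[ 0.66  0.9  -0.91  1.62  0.05  0.86 -0.05] 0.0
[ 0.73  0.96 -0.95  1.58  0.03  0.9   0.02] 0.0
[ 0.78  1.02 -0.98  1.53  0.    0.96  0.08] 0.0
```

servo_tool:
  xyz:
    - [0.12,0.5,0]
    - [0.24,0.95,0]
    - [0.24,0.95,0]
    - [0.24,0.95,0]
    - [0.24,0.95,0]
    - [0.24,0.95,0]
    - [0.24,0.95,0]
    - [0.24,0.95,0]
  rot:
    - [0,0,0]
    - [0,0,0]
    - [0,0,0]
    - [0,0,0]
    - [0,0,0]
    - [0,0,0]
    - [0,0,0]
    - [0,0,0]

```text
clock: 24.55
tool_pos: [0.5799, 0.0458, 0.2677]
tcp_rot: [3.142, -0.0, -0.002]
force: [-1.1, -1.0, -2.0]
width: 0.0491
```

servo_tool:
  xyz:
    - [0.24,0.95,0]
    - [0.24,0.95,0]
    - [0.24,0.95,0]
    - [0.13,0.5,0]
    - [0,0,0]
    - [0,0,0]
    - [0,0,0]
    - [0,0,0]
  rot:
    - [0,0,0]
    - [0,0,0]
    - [0,0,0]
    - [0.4,0,0]
    - [0.7,0,0]
    - [1,0,0]
    - [1,0,0]
    - [1,0,0]

```text
clock: 25.55
tool_pos: [0.5967, -0.021, 0.2678]
tcp_rot: [-2.812, -0.001, -0.002]
force: [0.0, -0.3, -3.1]
width: 0.0491
```

servo_tool:
  xyz:
    - [0,0,0]
    - [0,0,0]
    - [0,0,0]
    - [0,0,0]
    - [0,0,0]
    - [0,0,0]
    - [0,0,0]
    - [0,0,0]
  rot:
    - [1,0,0]
    - [1,0,0]
    - [1,0,0]
    - [1,0,0]
    - [1,0,0]
    - [0.7,0,0]
    - [0,0,0]
    - [0,0,0]

```text
clock: 26.55
tool_pos: [0.5966, -0.0193, 0.2683]
tcp_rot: [-2.358, -0.001, -0.001]
force: [-0.7, 0.8, -2.0]
width: 0.0491
```

```bash
python3 log.py;  python3 -c "
from h import *
snap('top','pics/top9.png');snap('scene','pics/scene9.png')
crop('pics/scene9.png',245,215,200,150,4,'pics/s9c.png')"
```

```text
clock 26.55
qpos [ 0.7821  0.9373 -0.923   1.5261 -0.0966  1.0121  0.1421]
tool_pos [ 0.5966 -0.0193  0.2683]
tcp_rot [-2.358e+00 -1.000e-03 -9.000e-04]
force [-0.6673  0.8272 -2.0278]
width 0.0491
origin 145 140
```

View pics/s9c.png

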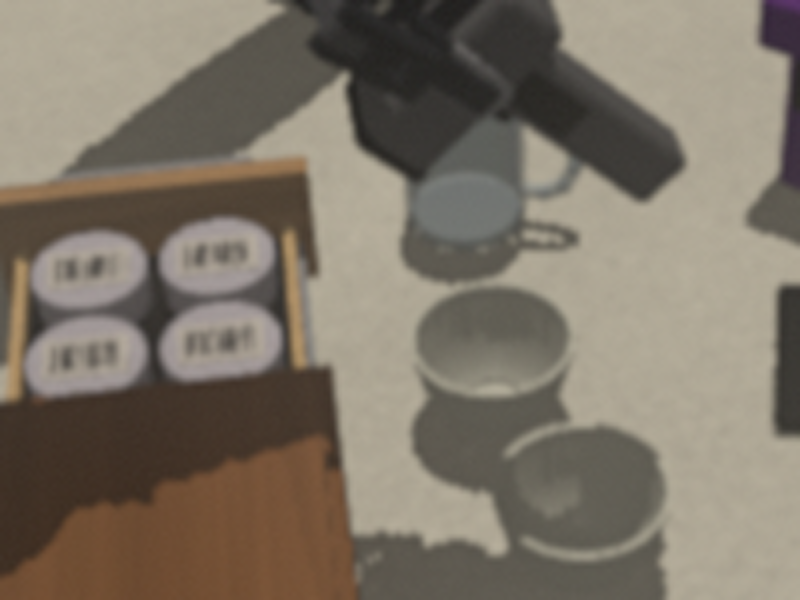

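View pics/top9.png

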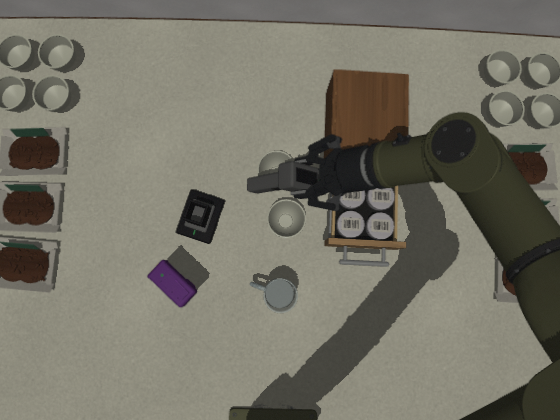

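```bash
cat > ov.py <<'E'
import sys
from h import *
def overlay(fn,out,u,v,w,h,k,cam,ey=0.,gz=.0176):
    c=load(cam); s=get_state(); Rm=R.from_euler('xyz',s['tcp_rot']).as_matrix(); p=np.array(s['tool_pos'])
    S=lambda x,y,z: p+Rm@np.array([y,(x-.008+ey),-(z-.124)-gz])   # scanner->world
    im=cv2.imread(fn); u0,v0=max(0,u-w//2),max(0,v-h//2); a=cv2.resize(im[v0:v0+h,u0:u0+w],None,fx=k,fy=k,interpolation=cv2.INTER_CUBIC)
    def L(A,B,col):
        pa,pb=[tuple(int(round((q-o+.5)*k)) for q,o in zip(proj(c,P),(u0,v0))) for P in(A,B)]; cv2.line(a,pa,pb,col,1)
    def box(x0,x1,y0,y1,z0,z1,col):
        import itertools
        V=list(itertools.product((x0,x1),(y0,y1),(z0,z1)))
        for i in range(8):
            for j in range(i):
                if sum(m!=n for m,n in zip(V[i],V[j]))==1: L(S(*V[i]),S(*V[j]),col)
    box(-.035,.065,-.025,.025,.105,.143,(0,255,0)); box(-.017,.017,-.015,.015,0,.105,(0,255,255))
    W=S(.067,0,.124); b=Rm[:,1]
    hit=W+b*(.125-W[2])/b[2]; L(W,hit,(0,0,255)); cv2.imwrite(out,a)
    lab=np.array([.5967,-.1595,.125])
    print('window',W.round(4),'slant',np.degrees(np.arcsin(-b[2])).round(2),'hit',hit.round(4),'dist',np.linalg.norm(hit-W).round(4),'miss',(hit-lab).round(4),'foot',S(0,0,0).round(3))
    t=lab-.12*b; print('shift needed (tool units)',((Rm.T@(t-W))/.02).round(2))
if __name__=='__main__': overlay('pics/scene9.png','pics/s9o.png',245,215,200,150,4,'scene')
E
python3 ov.py; python3 -c "
from h import *
c=load('scene');T=lambda x,y:onz(c,145+(x+.5)/4-.5,140+(y+.5)/4-.5,.125).round(4)
print(T(222,341),T(220,342)); print(proj(c,(.5967,-.1595,.125)))
c=load('top');print(proj(c,(.5967,-.1595,.125)))
crop('pics/top9.png',365,210,80,60,10,'pics/t9c.png');crop('pics/scene9.png',185,220,80,60,10,'pics/s9d.png')"
```

```text
window [ 0.5966 -0.0732  0.2394] slant 44.88 hit [ 0.5967 -0.1881  0.125 ] dist 0.1621 miss [ 0.     -0.0286 -0.    ] foot [0.597 0.062 0.199]
shift needed (tool units) [-0.    1.1   1.01]
[ 0.5983 -0.1577  0.125 ] [ 0.5989 -0.1587  0.125 ]
(np.float64(199.15456542077666), np.float64(224.4238551316822))
(np.float64(351.49994845020484), np.float64(194.01460825683566))
origin 325 180
origin 145 190
```

View pics/s9o.png

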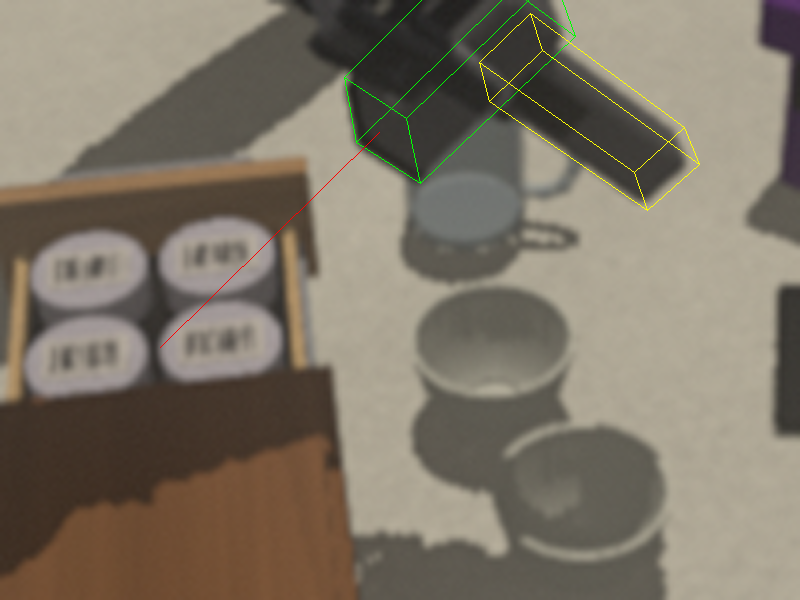

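View pics/s9d.png

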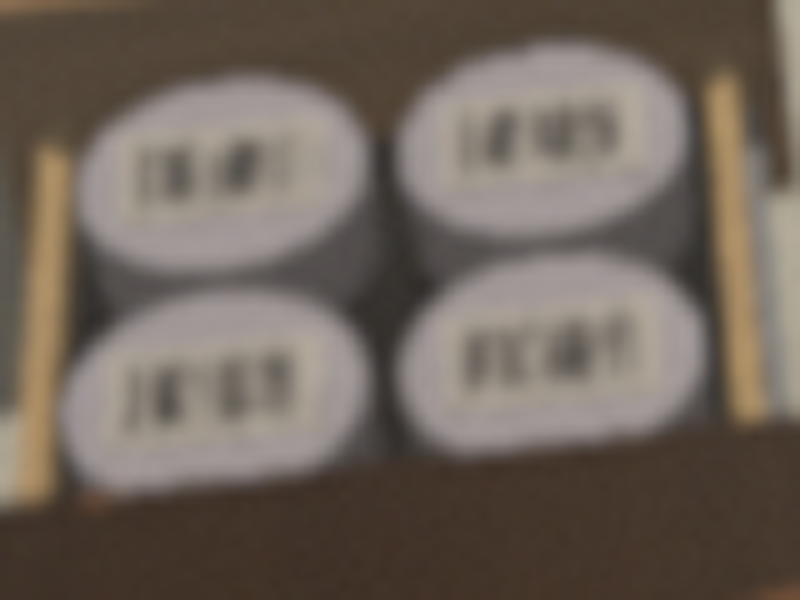

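View pics/t9c.png

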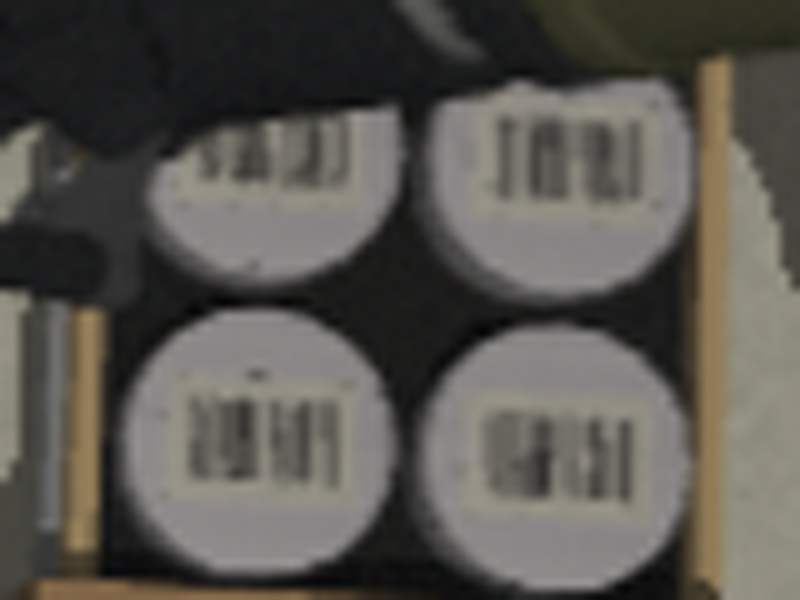

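```bash
python3 -c "
from ov import *
overlay('pics/scene9.png','pics/s9p.png',272,165,100,75,8,'scene')
crop('pics/scene9.png',272,165,100,75,8,'pics/s9q.png')"
```

```text
window [ 0.5966 -0.0732  0.2394] slant 44.88 hit [ 0.5967 -0.1881  0.125 ] dist 0.1621 miss [ 0.     -0.0286 -0.    ] foot [0.597 0.062 0.199]
shift needed (tool units) [-0.    1.1   1.01]
origin 222 128
```

View pics/s9p.png

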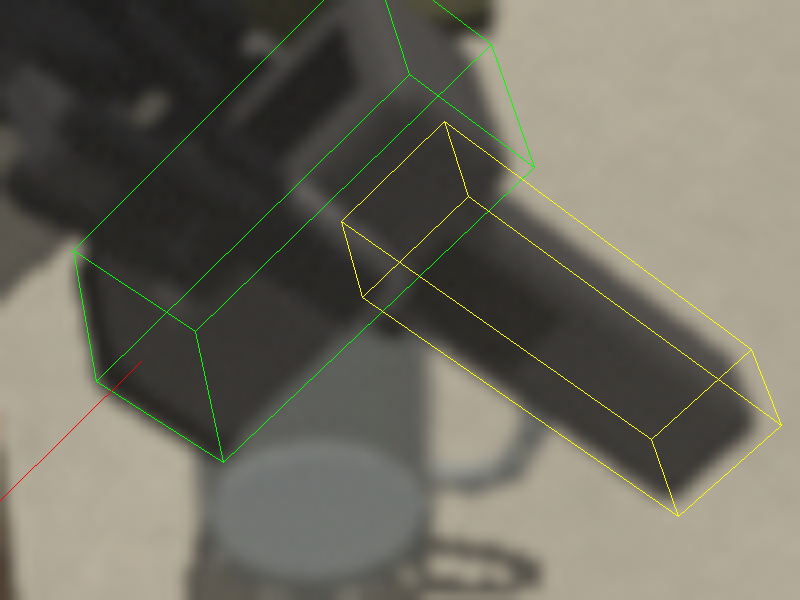

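View pics/s9q.png

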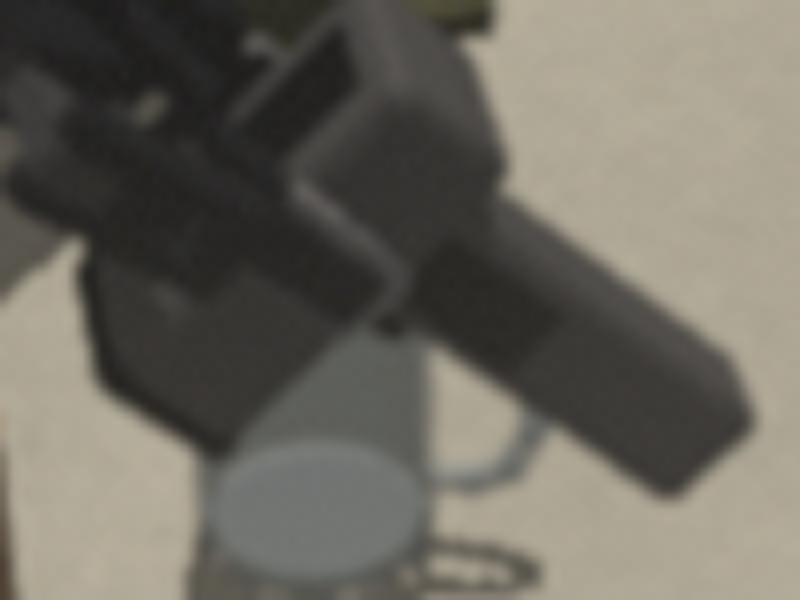

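The overlay agrees with the held scanner: nose and handle edges are within about 1–2 px, so there was no slip and the slant is about 45°. Both cameras put the label within 1.5 mm of (0.597, −0.159). Final approach shift follows.

servo_tool:
  xyz:
    - [0.02,0.2,0.2]
    - [0.02,0.3,0.3]
    - [0,0.3,0.3]
    - [0,0.2,0.15]
    - [0,0.1,0.06]
    - [0,0,0]
    - [0,0,0]
    - [0,0,0]
  rot:
    - [0,0,0]
    - [0,0,0]
    - [0,0,0]
    - [0,0,0]
    - [0,0,0]
    - [0,0,0]
    - [0,0,0]
    - [0,0,0]

```text
clock: 27.65
tool_pos: [0.5974, -0.0212, 0.2381]
tcp_rot: [-2.358, -0.001, -0.002]
force: [0.3, 0.1, -1.8]
width: 0.0493
```

```bash
python3 log.py;  python3 -c "
from ov import *
snap('top','pics/top10.png');snap('scene','pics/scene10.png')
overlay('pics/scene10.png','pics/s10o.png',235,185,160,120,5,'scene')
crop('pics/scene10.png',235,185,160,120,5,'pics/s10c.png')"
```

```text
clock 27.65
qpos [ 0.7787  0.9765 -0.9093  1.5438 -0.0789  0.9692  0.161 ]
tool_pos [ 0.5974 -0.0212  0.2381]
tcp_rot [-2.3578e+00 -6.0000e-04 -1.9000e-03]
force [ 0.2609  0.1054 -1.7612]
width 0.0493
window [ 0.5972 -0.0754  0.2088] slant 44.91 hit [ 0.5971 -0.1595  0.125 ] dist 0.1187 miss [ 0.0004 -0.      0.    ] foot [0.597 0.06  0.168]
shift needed (tool units) [-0.02 -0.06  0.  ]
origin 155 125
```

View pics/s10o.png

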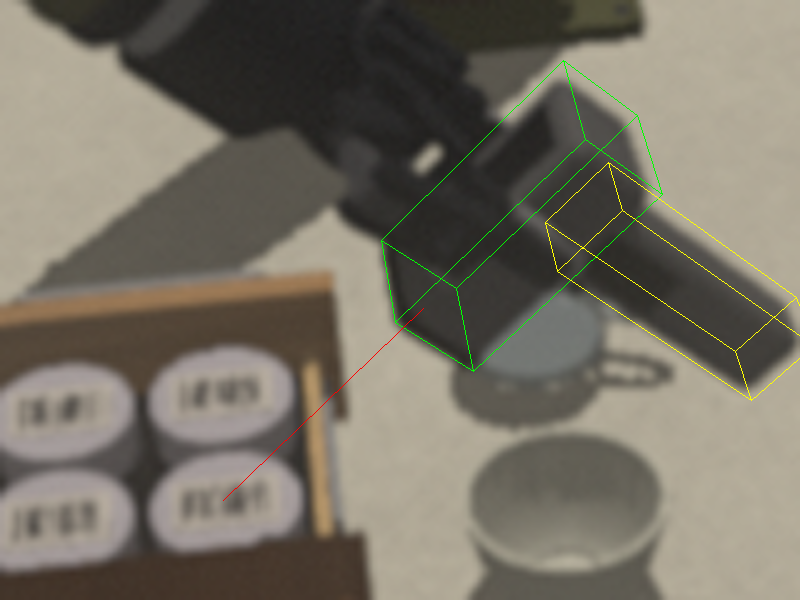

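View pics/top10.png

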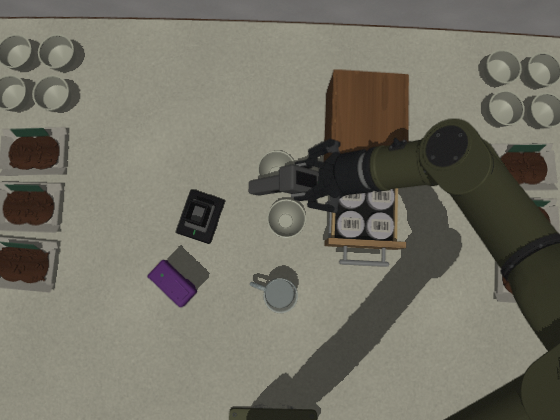

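View pics/s10c.png

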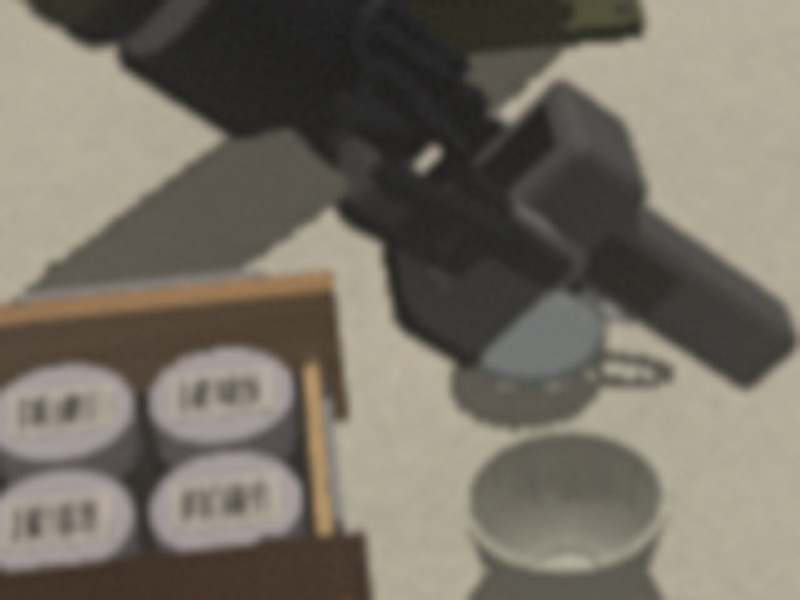

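servo_tool:
  xyz:
    - [0,-0.08,0]
    - [0,0,0]
    - [0,0,0]
    - [0,0,0]
    - [0,0,0]
    - [0,0,0]
    - [0,0,0]
    - [0,0,0]
  rot:
    - [0,0,0]
    - [0,0,0]
    - [0,0,0]
    - [0,0,0]
    - [0,0,0]
    - [0,0,0]
    - [0,0,0]
    - [0,0,0]

```text
clock: 28.75
tool_pos: [0.5973, -0.0201, 0.239]
tcp_rot: [-2.358, -0.0, -0.002]
force: [-0.6, 0.6, -2.2]
width: 0.0491
```

```bash
python3 log.py;  python3 -c "
from ov import *
print(np.abs(get_state()['qd']).max())
snap('scene','pics/scene11.png');overlay('pics/scene11.png','pics/s11o.png',235,185,160,120,5,'scene')
a=cv2.imread('pics/top0.png').astype(int);snap('top','pics/top11.png');b=cv2.imread('pics/top11.png').astype(int)
for n,(u,v) in dict(near=(287,225),mug=(280,300),mugh=(258,281)).items(): print(n,np.abs(a-b)[v-8:v+9,u-8:u+9].mean())"
```

```text
clock 28.75
qpos [ 0.7776  0.975  -0.9098  1.5447 -0.08    0.9688  0.1594]
tool_pos [ 0.5973 -0.0201  0.239 ]
tcp_rot [-2.3577e+00 -1.0000e-04 -2.0000e-03]
force [-0.5627  0.5768 -2.1719]
width 0.0491
0.0020058305078425685
window [ 0.5972 -0.0743  0.2098] slant 44.92 hit [ 0.597  -0.1593  0.125 ] dist 0.1201 miss [0.0003 0.0002 0.    ] foot [0.597 0.061 0.169]
shift needed (tool units) [-0.01  0.01 -0.01]
near 14.716262975778546
mug 13.65513264129181
mugh 12.52479815455594
```

```bash
python3 -c "
from h import *
a=cv2.imread('pics/top0.png')[140:320,235:335];b=cv2.imread('pics/top11.png')[140:320,235:335]
cv2.imwrite('pics/cmp.png',cv2.resize(np.hstack([a,b]),None,fx=3.3,fy=3.3))"
```

```text
(no output)
```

View pics/cmp.png

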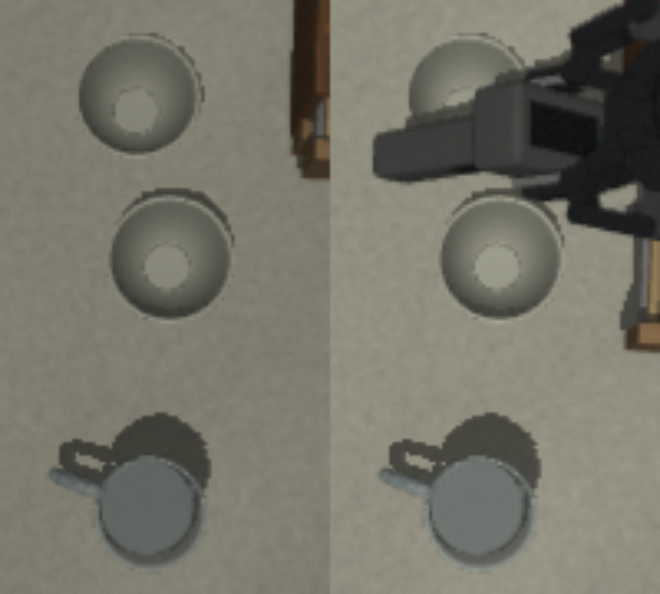

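Before and after, the bowls and mug are at the same pixels; only the brightness differs. Everything is still, so I hand in.

```bash
python3 -c "
from rig import hand_in
print(hand_in())"
```

```text
the job is handed in; nothing more can be done
None
```

I pulled the top drawer to its stop, then drew the grey scanner out of its cradle and aimed it at the rear left tin. I handed in at about 29 s while still holding it.

- **Drawer:** it stopped moving as the pull force rose, with the handle at x 0.447 as predicted. It stayed there after I let go.
- **Scanner aim:** the slant is 44.9° with the beam towards −y. By the arm's pose, the window is 0.120 m from the label and the beam lands within 1 mm of the label's centre. That assumes the scanner sits in the gripper as expected. The scene picture agreed on slant and position to about 1–2 mm. The rear and foot edges were off by 2–3 pixels, which I put down to rounded corners.
- **Label position:** the two cameras agreed to about 1.5 mm.
- **Hold:** at the end the only load on the wrist was the scanner's weight, about 2.2 N, and the arm was still.
- **Bystanders:** the near bowl and the mug sat at the same pixels as at the start. The far bowl is partly hidden behind the scanner, but its visible part had not moved. I never touched the purple look-alike.

**One thing went wrong:** as I lowered the half-open gripper onto the drawer handle, the wrist briefly read about 46 N upward. I think a finger or its linkage touched the top of the drawer front. It was well under the 120 N wrist limit, but if the gripper's body was what touched, it may have gone over the 40 N limit for pressing on things. I could not tell which part made contact. The force dropped to 10 N once the gripper closed, and the drawer moved in only about 4 mm before I pulled it out.

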